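# Load the V-groove drill jig with brass bars and clear the offcuts

## Task

Get the drill jig ready for the next batch: swing its hinged drill leaf up out of the way, put every wooden offcut lying on the jig and the bench into the bucket, lay each brass bar in a V-groove of its own and push it gently along the groove until its end rests against the steel length stop, without shoving the stop out of its setting. When all the bars are home, swing the leaf down over them until it is fully shut. Keep the oil bottle and the bucket upright.

Things in the scene. Friction and masses are not known exactly. Their poses are not given: they have to be found in the camera images.
- jig: drill jig fixed on the bench: plywood base 265x200x12 mm (x -135 to +130) with an aluminium block 237x166 mm (x -125 to +112), its top 32 mm above the bench. Origin on the bench at mid-width; x along the three V-grooves towards stop and hinge, y across to the left, z up. Groove centre lines at y = -58, 0, +58 mm. Hinge lugs (x 95 to 112, y +-68 to +-80) rise to z = 66
- groove_mid (a point): point on the middle groove's centre line at the block's open near end (jig x = -125, z = 32 mm). Each groove is a 90-degree V, 19 mm wide and 9.5 mm deep, running straight under the stop; a seated bar has its axis 40 mm above the bench and stands about 20 mm proud of the block, so it can be pinched or pushed there; sliding it takes 2 to 4 N
- stop_face (a point): middle of the near face of the length stop: a steel cross-bar over all grooves, 20 mm thick, z 33 to 50 mm, y +-89, black screw knobs to y +-99. Its x points along the grooves away from the bars: a bar that is home has its centre at x = -60 mm here. Set anywhere from jig x = 43 to 67 mm and held only by its screws: it holds about 30 N and slips if pushed harder
- leaf (a joint): hinged drill leaf: 6 mm steel plate with three drill bushes, 132 mm wide, reaching 112 mm from its hinge, plus a red-marked tab 50 mm wide in the middle reaching 150 mm. rad: 0 = fully shut, level over the bars and just clear of them (top 61 mm above the bench); 1.57 = upright at the stop end; limit 1.85. The stiff hinge (0.3 N m) holds it where it is left; starts ajar (0.08 to 0.4), over the grooves
- leaf_hinge (a point): middle of the leaf's hinge axis, at jig x = +105 mm, z = 58 mm; the axis lies along the jig's y
- leaf_tab (a point): middle of the red-marked tab, on the leaf's outer face (the top when shut; the side away from the robot when the leaf stands up), 135 mm from the hinge axis; the tab is 50 mm wide along the hinge and can be pinched by its two side edges
- bar_a: a round brass bar, 25 mm diameter, 120 mm long, about 0.45 kg, lying on the bench; origin at the middle of the bar on its axis; x along the bar (the two ends are alike, and it may roll). Two or three of the three bars are present
- bar_b: a round brass bar, 25 mm diameter, 120 mm long, about 0.45 kg, lying on the bench; origin at the middle of the bar on its axis; x along the bar (the two ends are alike, and it may roll). Two or three of the three bars are present
- bar_c: a round brass bar, 25 mm diameter, 120 mm long, about 0.45 kg, lying on the bench; origin at the middle of the bar on its axis; x along the bar (the two ends are alike, and it may roll). Two or three of the three bars are present
- offcut_a: pine offcut, 68 (x) x 130 (y) x 45 (z) mm; origin at the centre of its underside. Two or three of the three offcuts are present
- offcut_b: pine offcut with a knot, 68 (x) x 150 (y) x 34 (z) mm; origin at the centre of its underside
- offcut_c: thin pine offcut, 60 (x) x 100 (y) x 22 (z) mm; origin at the centre of its underside. If present it lies across the grooves at the near end of the jig, where it blocks the bars
- bucket: the scrap bucket, open grey plastic, standing loose (1.5 kg), 318 mm across and 255 mm high, about 190 mm across inside at the bottom and 280 mm at the rim; its bail hangs down at the rim; origin at the centre of its underside
- oil_bottle: bystander: a small red bottle of cutting oil, 45 mm across, 137 mm high, standing behind the jig; origin at the centre of its base, z up
Things that resemble listed ones, but are neither listed nor needed, are in the scene too. What is shaped like the offcut_c but orange is not meant.

How it is judged:
On the way, in this order (a step that is already met when the one before it is completed fails the run):
1. the drill leaf is swung up, open (value of joint leaf above 1 rad), for 0.2 s.
2. every brass bar lies in a groove of its own with its end against the length stop, the leaf still open ((y of bar_a in the frame of jig between -0.062 and -0.054 m or y of bar_a in the frame of jig between -0.004 and 0.004 m or y of bar_a in the frame of jig between 0.054 and 0.062 m) and z of bar_a in the frame of jig between 0.037 and 0.0435 m and angle between the x axis of each of bar_a, bar_b, bar_c and the x axis of jig, either way round below 0.06 rad and x of bar_a in the frame of stop_face between -0.0625 and -0.055 m and linear speed of each of bar_a, bar_b, bar_c below 0.02 m/s and (y of bar_b in the frame of jig between -0.062 and -0.054 m or y of bar_b in the frame of jig between -0.004 and 0.004 m or y of bar_b in the frame of jig between 0.054 and 0.062 m) and z of bar_b in the frame of jig between 0.037 and 0.0435 m and x of bar_b in the frame of stop_face between -0.0625 and -0.055 m and (y of bar_c in the frame of jig between -0.062 and -0.054 m or y of bar_c in the frame of jig between -0.004 and 0.004 m or y of bar_c in the frame of jig between 0.054 and 0.062 m) and z of bar_c in the frame of jig between 0.037 and 0.0435 m and x of bar_c in the frame of stop_face between -0.0625 and -0.055 m and value of joint leaf above 0.8 rad), for 0.2 s.
3. the drill leaf is shut over the bars (value of joint leaf below 0.05 rad and (y of bar_a in the frame of jig between -0.062 and -0.054 m or y of bar_a in the frame of jig between -0.004 and 0.004 m or y of bar_a in the frame of jig between 0.054 and 0.062 m) and z of bar_a in the frame of jig between 0.037 and 0.0435 m and angle between the x axis of each of bar_a, bar_b, bar_c and the x axis of jig, either way round below 0.06 rad and x of bar_a in the frame of stop_face between -0.0625 and -0.055 m and linear speed of each of bar_a, bar_b, bar_c below 0.02 m/s and (y of bar_b in the frame of jig between -0.062 and -0.054 m or y of bar_b in the frame of jig between -0.004 and 0.004 m or y of bar_b in the frame of jig between 0.054 and 0.062 m) and z of bar_b in the frame of jig between 0.037 and 0.0435 m and x of bar_b in the frame of stop_face between -0.0625 and -0.055 m and (y of bar_c in the frame of jig between -0.062 and -0.054 m or y of bar_c in the frame of jig between -0.004 and 0.004 m or y of bar_c in the frame of jig between 0.054 and 0.062 m) and z of bar_c in the frame of jig between 0.037 and 0.0435 m and x of bar_c in the frame of stop_face between -0.0625 and -0.055 m), for 0.2 s.
At the end, for the whole second after the job is handed in: every bar present lies in a groove of its own (within 4 mm of its centre line, at seated height within 3.5 mm), its end within 2.5 mm of the stop; the leaf is shut (under 0.05 rad); every offcut present is in the bucket; bucket and oil bottle stand upright; all at rest (all of step 3 and horizontal distance between each of offcut_a, offcut_b, offcut_c and bucket below 0.14 m and z of offcut_a in the frame of bucket between -0.01 and 0.2 m and linear speed of each of offcut_a, offcut_b, offcut_c below 0.03 m/s and z of offcut_b in the frame of bucket between -0.01 and 0.2 m and z of offcut_c in the frame of bucket between -0.01 and 0.2 m and angle between each of bucket, oil_bottle's own z axis and vertical below 0.2 rad); the robot touches nothing.
It fails at once if the length stop is shoved more than 4 mm out of its setting (distance of stop_face from where it was at the start of the episode above 0.004 m).
It fails at once if the bucket is tipped over (angle between bucket's own z axis and vertical above 0.6 rad).
It fails at once if the oil bottle is knocked over (angle between oil_bottle's own z axis and vertical above 0.6 rad).
Of bar_a, bar_b, bar_c only 2 to 3 are there at a start; the rules pass over those that are not, and their reading is None.
Of offcut_a, offcut_b, offcut_c only 2 to 3 are there at a start; the rules pass over those that are not, and their reading is None.
At some moment in a run one of offcut_a, offcut_b, offcut_c may be knocked a few centimetres aside while the robot is not near it.
Once in a run the grip may slacken for a moment while it holds something.
It also fails if it takes over 210 s, if anything falls off the work surface, if the arm or the gripper's body presses on something with over 40 N, if the wrist force passes 120 N, or if a joint passes its speed limit or range.

## Robot

A 7-joint arm with a two-finger parallel gripper is mounted at the origin on a cart in front of the work surface, level with it; the furniture and walls round the work are solid. World frame = base frame: x ahead of the robot, y to its left, z up, the work surface at z = 0. Lengths are in m, angles in rad, forces in N, time in s.
With the tool pointing down it reaches from about 0.425 to 0.875 m from the base axis. Payload 4.7 kg.
Tool frame: the origin (TCP) lies at the very end of the fingers, on their centre line; the grasp point (between the pads) lies 19 mm behind it; z points along the fingers, y is the line along which they close (so a half turn about z gives the same grasp; the last joint's range is limited). The gripper opens to 87 mm and grips with 3 to 60 N. Pads are 19 mm wide; open, the fingers measure 117 mm over their backs; the gripper's body (75 mm by 190 mm) begins 51 mm behind the grasp point.
Start: joints at [0.014, 0.321, -0.07, 1.45, 0.023, 1.371, -0.057], TCP at [0.65, -0, 0.223] pointing down, gripper open.
Joint ranges: [-2.86, 2.86], [-0.3, 2.09], [-1.38, 1.24], [0.06, 2.45], [-1.56, 4.7], [0.09, 2.05], [-2.69, 2.69]. Speed limits (rad/s): [2.57, 2.57, 3.14, 3.14, 3.14, 3.14, 3.14].

## Interface

Orientations are given as a rotation vector (axis times angle).
In Python, from bench import get_state, get_image, get_calibration, close_job gives the robot as it stands.
- The arm moves only by the shell command python3 -m crank 'ROWS' [FORCE]. ROWS is JSON, a list of rows, each a list of 5 numbers: the opening, from 0 (shut) to 1 (fully open), then the shift along the world's x, y, z in units of 0.2 m (1.0 is 0.2 m), then the turn about the world's z in units of 2 pi rad (1.0 is 2 pi rad). A call has 1 to 5 rows; each row is the pose to reach, as a shift and turn from the pose commanded when the call began, turning the shorter way round; what a row does not reach only later rows make up. A row lasts 1/8 s, in which the tool goes at most 62.5 mm and 10.7 degrees, less where a joint would pass 70% of its speed; a pose out of reach is approached as far as the arm can. A call with a number of a shift or a turn outside -1 to 1 is refused whole. A call with a gripper value outside its range is refused whole. The fingers move at their own pace and stop on an object; FORCE is the grip in N (left out, the last holds). Time passes only in rows, so rows that repeat a pose let the fingers close. It gives the time, the measured TCP pose, the force, the opening and the grip force at its end, in the units of the state.
- get_state(): the state, without advancing time (a new reading comes with each control period).
- get_image(name): name is "scene" or "side" or "wrist"; returns the picture (384x512x3 uint8, red, green, blue); there is no depth.
- get_calibration(name): a dict with "fovy" (degrees; the focal length in pixels is half the picture's height over the tangent of half this angle, whatever the lens; pixels are square), "cx", "cy" (the principal point, pixels), "k1" (the pictures are not rectified: a ray, as slopes to the right and down, at radius r is drawn at 1 + k1 r^2 times it, then the intrinsics apply), "R" (3x3) and "t" (3): a world point X has camera coordinates R X + t. Camera axes: x right, y down, z forward; pixel columns grow to the right and rows downward; lengths in m; the calibration is good to about 2 mm. A picture is of the moment at which its call begins: read the wrist's pose just before it. get_calibration takes no time and is no camera call; for the wrist camera it gives the pose at the moment of the call.
- close_job(): hands the job in; it is judged then, once.
The state is a dict: "time": time; "joint_positions": joint angles; "qd": joint speeds; "joint_torque": joint torques, N m; "position": TCP position; "tool_rot": TCP orientation; "ft_force": force on the tool from outside, world axes, zero at the start; "torque": the same for the moment, N m; "grip_width": opening from 0.0 (shut) to 1.0 (fully open); "grip_force": force on a finger pad.
Only numpy, scipy, OpenCV 4.12 (cv2) and the standard library are available. Lean on these libraries where they do the work, as an engineer would, in place of code of your own. Each camera call takes 0.05 s, during which the arm holds its last target. There are 200 camera calls.

## Working session

There is one attempt and no reset: what is moved stays moved. The work goes in short steps, Python scripts to look and compute and a shell command to move; the robot and the scene stay as the last step left them, time stands still between calls to the robot, and variables do not carry over. Pictures are saved under pics/ and viewed, at most 14 in all, crops included, and the job is handed in when it is done.

```bash
ls; mkdir -p pics; cat > h.py <<'E'
import numpy as np, cv2
from bench import *
def K(c):
    f=192/np.tan(np.radians(c["fovy"])/2); return f
def ray(c,u,v):
    f=K(c); d=np.array([(u-c["cx"])/f,(v-c["cy"])/f]); s=d.copy()
    for _ in range(30): s=d/(1+c["k1"]*(s@s))
    R=np.array(c["R"]);t=np.array(c["t"]); return -R.T@t, R.T@np.array([s[0],s[1],1])
def onz(c,u,v,z):
    o,d=ray(c,u,v); return o+d*(z-o[2])/d[2]
def proj(c,X):
    R=np.array(c["R"]);t=np.array(c["t"]); p=R@np.array(X)+t; s=p[:2]/p[2]; s=s*(1+c["k1"]*(s@s)); f=K(c)
    return np.array([s[0]*f+c["cx"],s[1]*f+c["cy"]])
def shot(n,f):
    c=get_calibration(n); im=cv2.cvtColor(get_image(n),cv2.COLOR_RGB2BGR); cv2.imwrite("pics/"+f,im); return c,im
E
python3 - <<'E'
from h import *
print(get_state())
ims=[]
for n in("scene","side"):
    c,im=shot(n,n+"0.png"); print(n,c); 
c,im=shot("wrist","wrist0.png")
s=[cv2.imread(f"pics/{n}0.png") for n in("scene","side")]
cv2.imwrite("pics/s0.png",cv2.resize(s[0],(800,600),interpolation=cv2.INTER_CUBIC))
cv2.imwrite("pics/d0.png",cv2.resize(s[1],(800,600),interpolation=cv2.INTER_CUBIC))
E
```

```text
pics
{'time': 0.0, 'joint_positions': array([ 0.01408119,  0.32183921, -0.07007793,  1.45167261,  0.02259246,
        1.37079525, -0.05688286]), 'qd': array([ 0.00104627,  0.00010731, -0.0010049 , -0.0005633 ,  0.00022066,
       -0.0011261 , -0.00080026]), 'joint_torque': array([-2.58547143e-04, -4.91284704e+01, -4.03903294e-01, -3.12526345e+01,
       -6.40594075e-02,  4.37659642e-02,  1.61017233e-04]), 'position': array([ 6.49446401e-01, -3.93950416e-05,  2.21452130e-01]), 'tool_rot': array([-2.22045971, -2.22058962,  0.00224072]), 'ft_force': array([-0.15979104, -0.020082  ,  0.06761506]), 'torque': array([0.01308566, 0.04383104, 0.0031833 ]), 'grip_force': 0.0, 'grip_width': 0.9980209150662263}
scene {'fovy': 53.69228653638454, 'cx': 250.35616709826175, 'cy': 191.14796236862028, 'k1': -0.05719108065056878, 'R': array([[-0.79225605, -0.6097707 , -0.02258432],
       [-0.34977154,  0.48415245, -0.80203259],
       [ 0.49999022, -0.62751582, -0.59685314]]), 't': array([0.45675919, 0.25501791, 1.03696362])}
side {'fovy': 42.041616558168684, 'cx': 258.0634613202081, 'cy': 196.62567841916274, 'k1': -0.14432329088410406, 'R': array([[-0.97528017, -0.22028957, -0.01735194],
       [-0.16580127,  0.78143034, -0.60156178],
       [ 0.14607712, -0.5838143 , -0.7986378 ]]), 't': array([0.55768932, 0.1244888 , 1.68006318])}
```

View pics/s0.png

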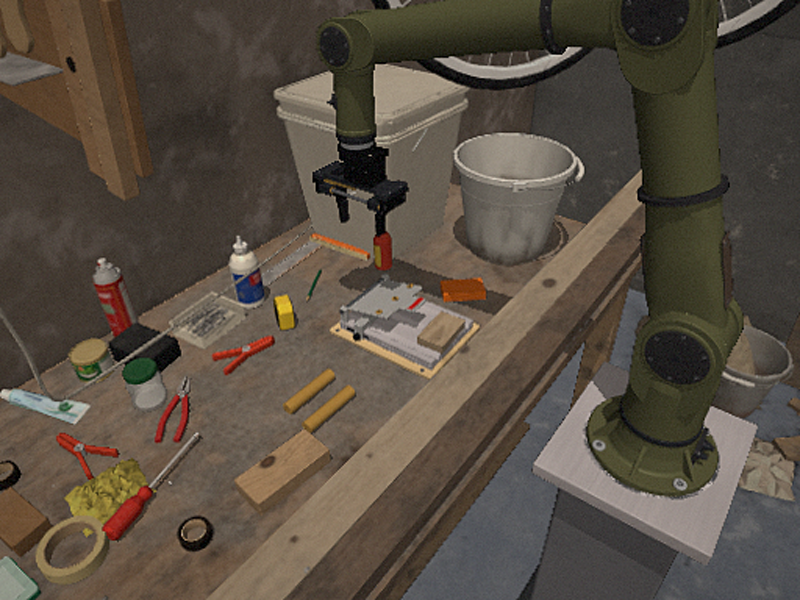

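View pics/d0.png

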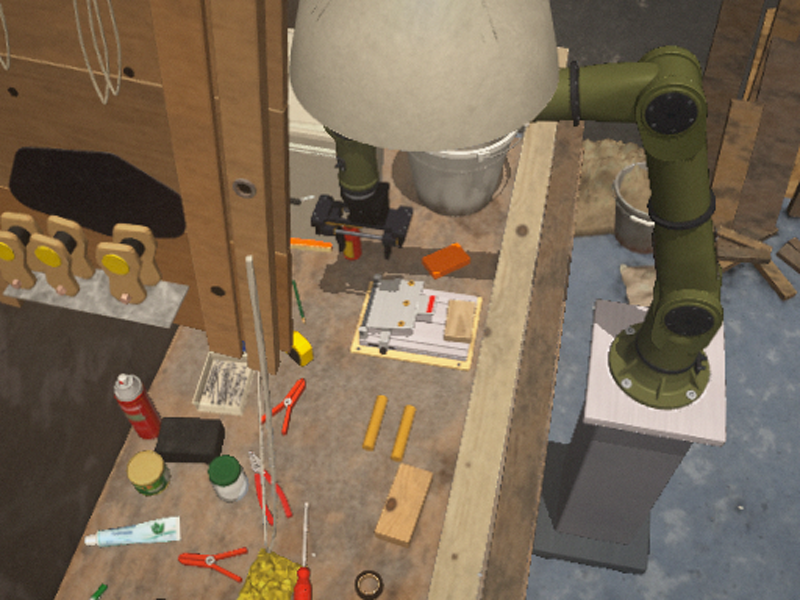

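View pics/wrist0.png

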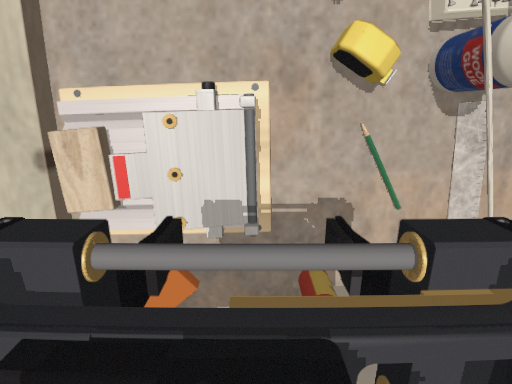

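Scene and side views (800x600) show the jig at about (405,330)/(417,322), two brass bars at about (311,390),(330,407)/(375,422),(403,432), offcut_b with its knot at (283,469)/(404,503), and offcut_c on the near end of the jig. The orange block at (463,290)/(446,260) is the decoy. The bucket is at (515,195), and the red oil bottle behind the jig at (383,252). A brown block at the lower left of the scene, (20,515), still has to be identified. The wrist view shows the jig base's right edge at x≈270 and the red tab mark at (121,177).

```bash
python3 - <<'E'
from h import *
S=cv2.imread("pics/scene0.png");D=cv2.imread("pics/side0.png");W=cv2.imread("pics/wrist0.png")
cs,cd,cw=[get_calibration(n) for n in("scene","side","wrist")]
q=512/800
def p(c,u,v,z): return np.round(onz(c,u,v,z),3)
print("brown block",p(cs,20*q,515*q,0.04))
print("jig wrist corners",[p(cw,u,v,.012) for u,v in((62,88),(269,82),(271,232))])
print("red tab w",p(cw,121,177,.09),"offc c",p(cw,83,169,.054))
print("cam w",ray(cw,256,192)[0].round(3))
for n,im,c in(("scene",S,cs),("side",D,cd)):
    h=cv2.cvtColor(im,cv2.COLOR_BGR2HSV)
    for nm,lo,hi,z in(("brass",(12,130,90),(24,255,255),.0125),("wood",(8,60,80),(20,170,255),.034),("red",(0,190,90),(6,255,255),.05)):
        m=cv2.inRange(h,lo,hi); m=cv2.morphologyEx(m,cv2.MORPH_OPEN,np.ones((2,2)))
        k,l,st,ce=cv2.connectedComponentsWithStats(m)
        for i in range(1,k):
            if st[i,4]>60:
                X=p(c,*ce[i],z)
                if 0.3<X[0]<1.1 and -.8<X[1]<.9: print(n,nm,st[i],ce[i].round(),X)
a=cv2.resize(S[260:384,0:220],None,fx=2.6,fy=2.6,interpolation=cv2.INTER_CUBIC)
b=cv2.resize(S[160:330,140:320],None,fx=1.9,fy=1.9,interpolation=cv2.INTER_CUBIC)
o=np.zeros((600,800,3),np.uint8); o[:a.shape[0],:a.shape[1]]=a; 
b=cv2.resize(D[170:250,215:320],(368,277),interpolation=cv2.INTER_CUBIC); o[323:600,:368]=b
b=cv2.resize(W[70:245,30:290],(410,277),interpolation=cv2.INTER_CUBIC); o[323:600,385:795]=b
cv2.imwrite("pics/crop0.png",o)
E
```

```text
brown block [0.723 0.761 0.04 ]
jig wrist corners [array([0.41 , 0.1  , 0.012]), array([0.667, 0.105, 0.012]), array([ 0.673, -0.092,  0.012])]
red tab w [0.509 0.004 0.09 ] offc c [0.447 0.006 0.054]
cam w [0.649 0.07  0.384]
scene brass [293 180  18  12  78] [302. 186.] [ 0.486 -0.195  0.012]
scene brass [177 190  12  22 189] [183. 201.] [0.779 0.126 0.013]
scene brass [182 237  33  29 287] [198. 251.] [0.565 0.273 0.012]
scene brass [194 248  34  30 311] [211. 262.] [0.503 0.285 0.012]
scene brass [ 48 296  45  39 646] [ 71. 314.] [0.673 0.638 0.012]
scene brass [  0 319  28  32 367] [ 13. 334.] [0.738 0.765 0.013]
scene wood [    0   110   414   274 34628] [200. 283.] [0.46  0.372 0.034]
scene wood [163 141  37  30 449] [182. 157.] [ 0.968 -0.056  0.034]
scene wood [182 157  57  36 933] [210. 173.] [ 0.796 -0.036  0.034]
scene wood [ 89 171  59  43 548] [113. 195.] [0.984 0.269 0.034]
scene wood [155 200  22  16  94] [165. 208.] [0.775 0.21  0.034]
scene wood [268 201  30  26 439] [282. 213.] [ 0.446 -0.002  0.034]
scene wood [ 105  213   69   44 1057] [135. 237.] [0.748 0.36  0.
[... 1330 characters left out ...]
60  16  36 278] [259. 278.] [0.505 0.287 0.012]
side brass [ 82 289  24  25 342] [ 93. 300.] [0.996 0.477 0.012]
side brass [154 352  40  32 728] [174. 369.] [0.677 0.628 0.012]
side wood [    0     0   415   384 85190] [192. 197.] [0.8   0.04  0.034]
side wood [185  82  31  13 178] [198.  90.] [ 0.947 -0.509  0.034]
side wood [230 368  14  14 157] [236. 375.] [0.496 0.609 0.034]
side red [222 152  10  15  63] [228. 157.] [ 0.72  -0.152  0.05 ]
side red [185 244  11  15  84] [190. 250.] [0.735 0.257 0.05 ]
side red [ 78 254  25  28 254] [ 93. 268.] [1.022 0.389 0.05 ]
side red [115 355  19   9 126] [124. 359.] [0.816 0.644 0.05 ]
side red [189 364  11  20 170] [194. 375.] [0.607 0.64  0.05 ]
```

View pics/crop0.png

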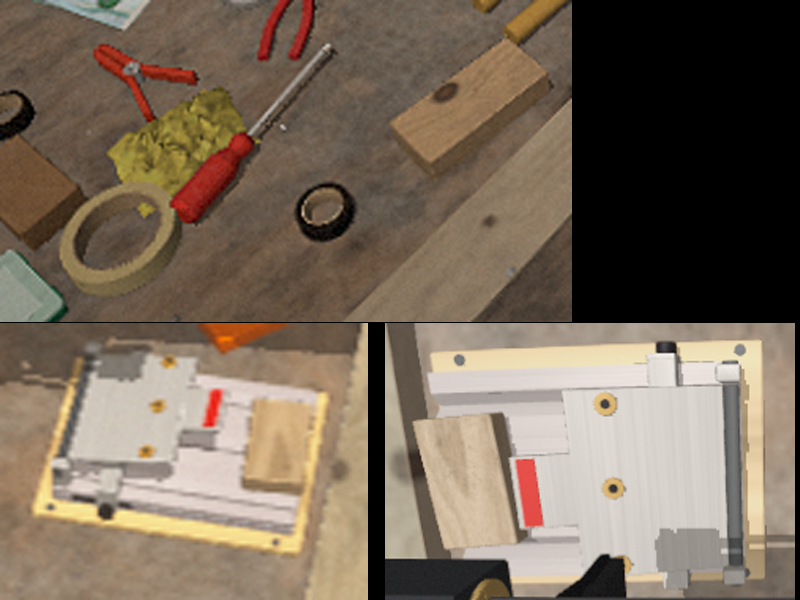

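The crop's top panel shows the lower-left block is dark brown (no knot, out of reach at about (0.73,0.76)), so it isn't a pine offcut. The offcuts present are offcut_b (knot at crop (445,92)) and the pine offcut_c on the jig. The orange block of the same shape is excluded by the task. Next I look at jig, bars and bucket from nearer.

```bash
python3 -m crank '[[1,-0.25,0.1,0.1,0],[1,-0.5,0.2,0.4,0],[1,-0.5,0.2,0.4,0],[1,-0.5,0.2,0.4,0],[1,-0.5,0.2,0.4,0]]' | tail -3
python3 -c "
from h import *
shot('wrist','w1.png')
import json;c=get_calibration('wrist');json.dump({k:np.array(v).tolist() for k,v in c.items()},open('w1.json','w'))"
python3 -m crank '[[1,0,0.3,0,0],[1,0,0.6,0,0],[1,0,0.9,0,0],[1,0,0.9,0,0],[1,0,0.9,0,0]]' | tail -3
python3 - <<'E'
from h import *
import json;shot('wrist','w2.png');c=get_calibration('wrist');json.dump({k:np.array(v).tolist() for k,v in c.items()},open('w2.json','w'))
shot('scene','s2.png')
a=cv2.imread('pics/w1.png');b=cv2.imread('pics/w2.png')
o=np.zeros((600,800,3),np.uint8)
o[:300]=cv2.resize(a,(800,600))[:300]; o[300:]=cv2.resize(b,(800,600))[:300]
cv2.imwrite('pics/ww.png',o)
E
```

```text
ft_force: [0.2, 0.5, -0.7]
grip_width: 1.001
grip_force: 0.0
ft_force: [0.8, -1.1, -0.3]
grip_width: 0.999
grip_force: 0.0
```

View pics/ww.png

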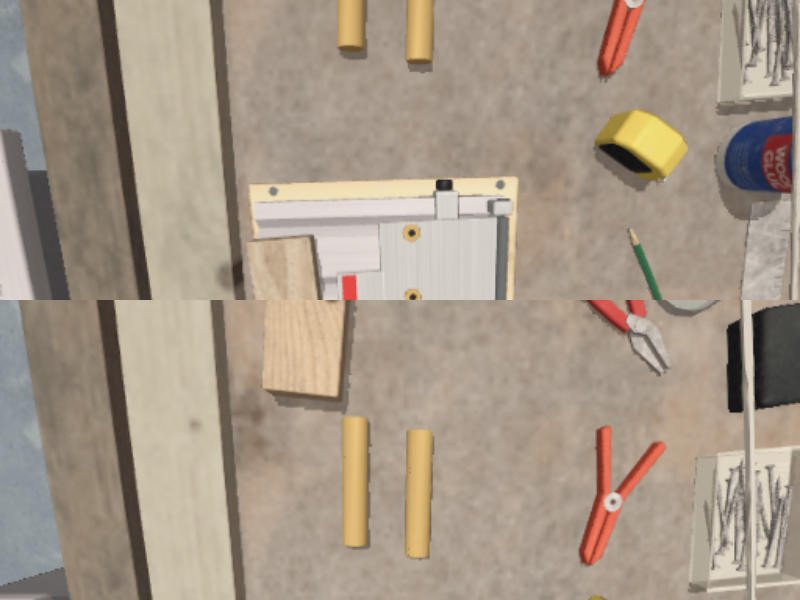

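Upper half (w1): the jig base's left edge runs (250,186) to (518,177), with the knob at (445,185) and the red mark at (349,287). Lower half (w2): both bars lie nearly along world y at (355,182) and (419,193), with offcut_b above-left, its lower end at (305,92).

```bash
cat >> h.py <<'E'
import json
def lc(f):
    d=json.load(open(f)); return {k:(np.array(v) if isinstance(v,list) else v) for k,v in d.items()}
def tri(L):
    A=np.zeros((3,3));b=np.zeros(3)
    for c,u,v in L:
        o,d=ray(c,u,v); d=d/np.linalg.norm(d); P=np.eye(3)-np.outer(d,d); A+=P;b+=P@o
    X=np.linalg.solve(A,b)
    return X,[np.linalg.norm(np.array([u,v])-proj(c,X)) for c,u,v in L]
def blobs(im,lo,hi,mn=60):
    m=cv2.inRange(cv2.cvtColor(im,cv2.COLOR_BGR2HSV),lo,hi); m=cv2.morphologyEx(m,cv2.MORPH_OPEN,np.ones((3,3)))
    cs,_=cv2.findContours(m,cv2.RETR_EXTERNAL,cv2.CHAIN_APPROX_NONE)
    return [c for c in cs if cv2.contourArea(c)>mn]
E
python3 - <<'E'
from h import *
c1,c2=lc('w1.json'),lc('w2.json'); W0,W1,W2=[cv2.imread(f'pics/{n}.png') for n in('wrist0','w1','w2')]
st=get_state(); print(st['position'].round(3),st['time'])
for c in blobs(W2,(14,110,90),(26,255,255)):
    r=cv2.minAreaRect(c); bp=cv2.boxPoints(r)
    P=[onz(c2,*p,.0125)[:2] for p in bp]
    e=[(P[i]+P[(i+1)%4])/2 for i in range(4)]; d=e[0]-e[2] if np.linalg.norm(e[0]-e[2])>np.linalg.norm(e[1]-e[3]) else e[1]-e[3]
    print('bar?',np.mean(P,0).round(4),'len',np.linalg.norm(d).round(3),'ang',np.degrees(np.arctan2(d[1],d[0])).round(1))
q=.64
for n,pts in(('offb low edge',[(263,88),(341,98)]),):
    print(n,[onz(c2,u*q,v*q,.034)[:2].round(3) for u,v in pts])
print('base L edge',[onz(c1,u*q,v*q,.012)[:2].round(4) for u,v in((250,186),(518,177))],'far edge low',onz(c1,516*q,299*q,.012)[:2])
print('knob',onz(c1,445*q,185*q,.04).round(4))
for n,im in(('scene0',None),('side0',None),('wrist0',None),('w1',None)):
    im=cv2.imread(f'pics/{n}.png')
    for c in blobs(im,(0,150,110),(9,255,255),15):
        m=cv2.moments(c);u,v=m['m10']/m['m00'],m['m01']/m['m00']
        cc={'scene0':get_calibration('scene'),'side0':get_calibration('side'),'wrist0':None,'w1':c1}[n]
        if cc is None: print(n,u,v)
        else:
            X=onz(cc,u,v,.08); 
            if .45<X[0]<.56 and -.06<X[1]<.06: print(n,u,v,X.round(3))
E
```

```text
[0.551 0.218 0.302] 1.55
bar? [ 0.8108 -0.2358] len 0.023 ang -1.8
bar? [ 0.7691 -0.0451] len 0.527 ang 0.5
bar? [0.8308 0.0422] len 0.1 ang 103.7
bar? [0.2669 0.0428] len 0.101 ang 75.8
bar? [0.7847 0.1279] len 0.095 ang 146.8
bar? [0.5717 0.2682] len 0.121 ang 90.6
bar? [0.5084 0.2795] len 0.122 ang 88.5
offb low edge [array([0.432, 0.363]), array([0.501, 0.354])]
base L edge [array([0.4056, 0.0987]), array([0.667 , 0.1067])] far edge low [ 0.67312469 -0.01628716]
knob [0.5933 0.0997 0.04  ]
wrist0 307.90372670807454 283.25051759834366
wrist0 121.31004901960785 176.7050653594771
wrist0 473.4330357142857 43.79017857142857
w1 223.66742252456538 191.91232048374906 [0.508 0.002 0.08 ]
```

```bash
cat > st.py <<'E'
from h import *
from scipy.spatial.transform import Rotation as Ro
s=get_state();R=Ro.from_rotvec(s['tool_rot']).as_matrix()
y=np.arctan2(-R[0,0],R[1,0])  # turn since start
print('t%.1f'%s['time'],s['position'].round(4),'turn',round(y/2/np.pi,4),'tilt',round(float(np.arccos(-R[2,2])),3),'w',round(float(s['grip_width']),3),'gf',np.round(s['grip_force'],1),'F',s['ft_force'].round(1))
E
python3 -m crank '[[1,-0.18,-0.9,-0.5,0.255],[1,-0.18,-0.9,-0.5,0.255],[1,-0.18,-0.9,-0.5,0.255],[1,-0.18,-0.9,-0.5,0.255],[1,-0.18,-0.9,-0.5,0.255]]'
python3 st.py
python3 -m crank '[[1,0,-0.18,0,0.1],[1,0,-0.18,0,0.1],[1,0,-0.18,0,0.106],[1,0,-0.18,0,0.106],[1,0,-0.18,0,0.106]]' >/dev/null
python3 st.py
python3 -c "
from h import *
shot('wrist','w3.png');c=get_calibration('wrist');json.dump({k:np.array(v).tolist() for k,v in c.items()},open('w3.json','w'))"
```

```text
time: 2.17
position: [0.5128, 0.0348, 0.2012]
tool_rot: [-1.004, -2.975, 0.003]
ft_force: [-0.2, 0.7, 0.4]
grip_width: 0.998
grip_force: 0.0
t2.2 [0.5128 0.0348 0.2012] turn 0.1464 tilt 0.003 w 0.998 gf 0.0 F [-0.2  0.7  0.4]
t2.8 [0.5139 0.0023 0.2026] turn 0.2521 tilt 0.0 w 0.999 gf 0.0 F [ 0.1 -0.3 -0.2]
```

View pics/w3.png

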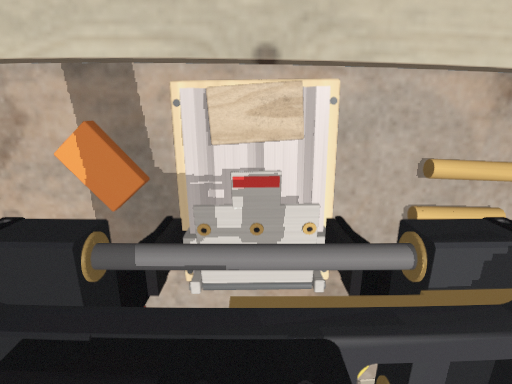

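Wrist view w3: jig is square to the picture, the tab's red mark at (257,182) between the fingers, offcut_c at (255,112) across the near end, orange decoy at (100,165).

```bash
python3 - <<'E'
from h import *
c1,c3=lc('w1.json'),lc('w3.json')
X,e=tri([(c1,223.67,191.9),(c3,257,182)]);print(X.round(4),e)
cs=[c for c in blobs(cv2.imread('pics/w3.png'),(0,150,80),(9,255,255),40)]
print([ (cv2.boundingRect(c)) for c in cs])
print('base near edge',[onz(c3,u,v,.012).round(4)[:2] for u,v in((173,82),(338,80))])
print('offc',[onz(c3,u,v,.054).round(4)[:2] for u,v in((207,84),(301,81),(304,139),(212,144))])
print('grasp px',proj(c3,[.514,.002,.087]))
E
```

```text
[0.5088 0.0051 0.0911] [np.float64(0.0005427064754726434), np.float64(0.0007434796711958626)]
[(233, 176, 47, 11)]
base near edge [array([ 0.4098, -0.0929]), array([0.4052, 0.0984])]
offc [array([ 0.4154, -0.0469]), array([0.4113, 0.049 ]), array([0.4699, 0.0552]), array([ 0.4765, -0.0432])]
grasp px [253.70782745 186.09426754]
```

```bash
python3 -m crank '[[1,0,0.01,-0.3,0],[1,0,0.01,-0.5,0],[1,0,0.01,-0.6,0],[1,0,0.01,-0.67,0],[1,0,0.01,-0.67,0]]' 30 >/dev/null
python3 st.py
python3 -m crank '[[0.5,0,0,0,0],[0.5,0,0,0,0],[0.5,0,0,0,0],[0.5,0,0,0,0],[0.5,0,0,0,0]]' 30 >/dev/null
python3 st.py
```

```text
t3.5 [0.5135 0.0056 0.068 ] turn 0.2525 tilt 0.001 w 0.999 gf 0.0 F [ 0.6 -0.  -0.2]
t4.1 [0.5142 0.0046 0.0688] turn 0.2527 tilt 0.002 w 0.565 gf 30.0 F [ 0.2 -3.5  0.8]
```

```bash
python3 -m crank '[[0.5,0.015,0,0.07,0],[0.5,0.04,0,0.13,0],[0.5,0.068,0,0.18,0],[0.5,0.125,0.004,0.26,0],[0.5,0.19,0.006,0.34,0]]' >/dev/null
python3 st.py
python3 -m crank '[[0.5,0.08,0.002,0.062,0],[0.5,0.164,0.004,0.117,0],[0.5,0.24,0.006,0.149,0],[0.5,0.322,0.008,0.174,0],[0.5,0.37,0.01,0.185,0]]' >/dev/null
python3 st.py
```

```text
t4.7 [0.5499 0.0056 0.1359] turn 0.2526 tilt 0.006 w 0.569 gf 30.0 F [ 0.2 -5.5 -7.3]
t5.3 [0.6258 0.0075 0.1742] turn 0.2525 tilt 0.003 w 0.569 gf 30.0 F [-5.3 -5.2  0.1]
```

```bash
python3 -m crank '[[0.5,0.05,0.002,0.008,0],[0.5,0.06,0.002,0.008,0],[0.5,0.06,0.002,0.008,0],[1,0.06,0.002,0.008,0],[1,0.06,0.002,0.008,0]]' >/dev/null
python3 st.py
python3 -m crank '[[1,0,0,0,0],[1,0,0,0.3,0],[1,0,0,0.6,0],[1,-0.3,0,0.7,0],[1,-0.6,0,0.7,0]]' >/dev/null
python3 -m crank '[[1,-0.25,0,0,-0.03],[1,-0.25,0,0,-0.06],[1,-0.25,0,-0.1,-0.09],[1,-0.25,0,-0.2,-0.12],[1,-0.25,0,-0.3,-0.15]]' >/dev/null
python3 st.py
python3 - <<'E'
from h import *
c,a=shot('scene','s4.png');c,b=shot('wrist','w4.png');c=get_calibration('wrist');json.dump({k:np.array(v).tolist() for k,v in c.items()},open('w4.json','w'))
o=np.zeros((600,800,3),np.uint8); o[:300,:400]=cv2.resize(a,(400,300)); o[:300,400:]=cv2.resize(a[100:260,160:373],(400,300),interpolation=cv2.INTER_CUBIC);o[300:,:400]=cv2.resize(b,(400,300)); o[300:,400:]=cv2.resize(cv2.imread('pics/side0.png')[60:220,200:413],(400,300))
cv2.imwrite('pics/m4.png',o)
E
```

```text
t6.0 [0.6386 0.0113 0.1758] turn 0.2529 tilt 0.003 w 0.713 gf 0.0 F [ 0.2 -0.5  0.1]
t7.2 [0.4681 0.0103 0.255 ] turn 0.1027 tilt 0.001 w 1.001 gf 0.0 F [-0.3  0.4  0.3]
```

View pics/m4.png

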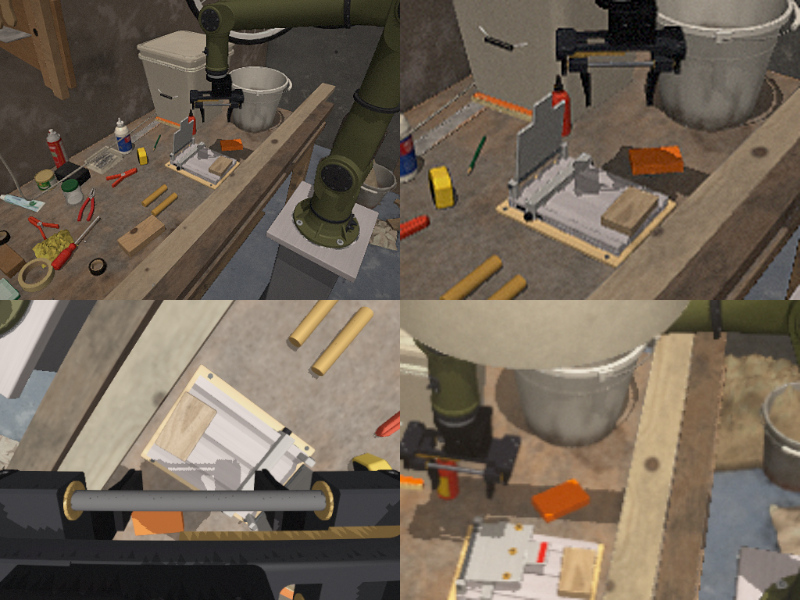

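Scene crop (upper right) shows the leaf standing upright at about (545,165), and offcut_c at (640,210) is still in place. The bucket rim spans (660..800, 0..30) in that crop. Next: bucket centre, and grasp of offcut_c.

```bash
python3 -m crank '[[0.87,-0.12,-0.034,0,-0.03],[0.87,-0.12,-0.034,-0.1,-0.06],[0.87,-0.12,-0.034,-0.3,-0.094],[0.87,-0.12,-0.034,-0.6,-0.094],[0.87,-0.12,-0.034,-0.75,-0.094]]' >/dev/null
python3 st.py
python3 - <<'E'
from h import *
c=get_calibration('scene');q=.64
print('rim c',onz(c,517*q,163*q,.255),'L',onz(c,455*q,152*q,.25),'R',onz(c,578*q,165*q,.25),'far',onz(c,518*q,134*q,.255),'near',onz(c,515*q,190*q,.255))
print('base front',onz(c,505*q,261*q,0),'base L,R',onz(c,468*q,240*q,0),onz(c,550*q,245*q,0))
c,b=shot('wrist','w5.png')
cv2.imwrite('pics/w5.png',b)
E
```

```text
t8.0 [0.443  0.0031 0.1035] turn 0.0102 tilt 0.002 w 0.872 gf 0.0 F [0.2 0.1 0.4]
rim c [ 0.50348018 -0.40037963  0.255     ] L [ 0.66413005 -0.38186657  0.25      ] R [ 0.38631276 -0.48421343  0.25      ] far [ 0.58780508 -0.56621916  0.255     ] near [ 0.4403003  -0.27124674  0.255     ]
base front [ 0.49304224 -0.36995775  0.        ] base L,R [ 0.62461824 -0.40361595  0.        ] [ 0.43372372 -0.50898328  0.        ]
```

View pics/w5.png

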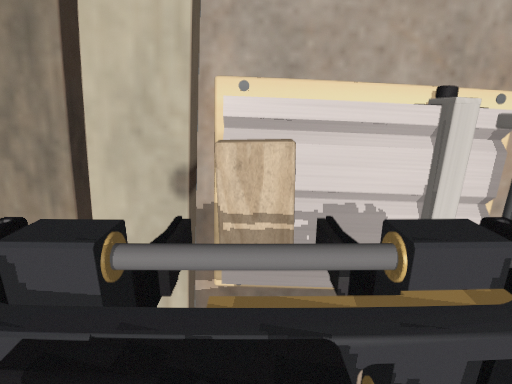

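Offcut_c (x 217–295) sits centred between the fingers (190 and 318).

```bash
python3 -m crank '[[0.87,0,0,-0.2,0],[0.87,0,0,-0.33,0],[0.87,0,0,-0.33,0],[0.5,0,0,-0.33,0],[0.5,0,0,-0.33,0]]' 35 >/dev/null
python3 st.py
python3 -m crank '[[0.5,0,0,0,0],[0.5,0,0,0,0],[0.5,0,0,0.3,0],[0.5,0,0,0.6,0],[0.5,0,0,0.9,0]]' 35 >/dev/null
python3 st.py
python3 -m crank '[[0.5,0.1,-0.2,0.45,0],[0.5,0.2,-0.5,0.65,0],[0.5,0.3,-0.75,0.65,0],[0.5,0.35,-1,0.65,0],[0.5,0.35,-1,0.65,0]]' 35 >/dev/null
python3 st.py
python3 -m crank '[[0.5,0.05,-0.3,0,0],[0.5,0.05,-0.6,0,0],[0.5,0.05,-0.9,0,0],[0.5,0.05,-1,0,0],[0.5,0.05,-1,0,0]]' 35 >/dev/null
python3 st.py
python3 -c "
from h import *
c,a=shot('scene','s6.png');c,b=shot('wrist','w6.png');c=get_calibration('wrist');json.dump({k:np.array(v).tolist() for k,v in c.items()},open('w6.json','w'))
o=np.zeros((300,800,3),np.uint8); o[:,:400]=cv2.resize(a,(400,300)); o[:,400:]=cv2.resize(b,(400,300)); cv2.imwrite('pics/m6.png',o)"
```

```text
t8.6 [0.4456 0.0029 0.0409] turn 0.0096 tilt 0.003 w 0.725 gf 0.0 F [-0.1  0.3 -0.1]
t9.2 [0.4437 0.0028 0.2214] turn 0.0095 tilt 0.001 w 0.69 gf 34.9 F [ 0.7 -0.2 -0.9]
t9.9 [ 0.5136 -0.2021  0.3493] turn 0.0085 tilt 0.002 w 0.686 gf 34.9 F [ 0.6  1.  -1.2]
t10.5 [ 0.5236 -0.3977  0.3484] turn 0.0092 tilt 0.002 w 0.682 gf 34.9 F [ 0.2  0.5 -0.5]
```

View pics/m6.png

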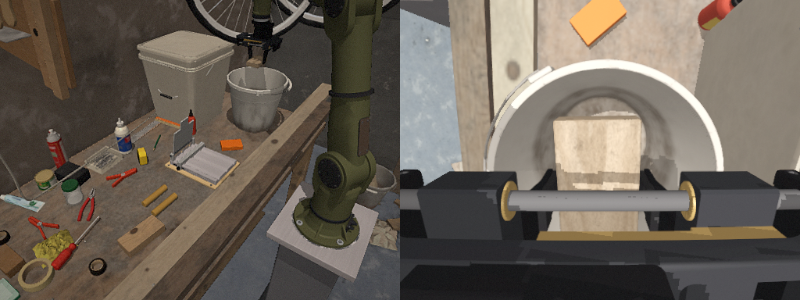

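Wrist view (right half): offcut held at (598,170), bucket rim spans x 487–722 with its far edge at (600,62); computing centre.

```bash
python3 - <<'E'
from h import *
c=lc('w6.json')
for z in(.255,):
    P=[onz(c,(u-400)*1.28,v*1.28,z)[:2] for u,v in((487,160),(722,165),(605,61),(530,83),(690,95))]
    P=np.array(P);print(P.round(3)); A=np.c_[2*P,np.ones(len(P))]; s=np.linalg.lstsq(A,(P**2).sum(1),rcond=None)[0]; print('centre',s[:2],'r',np.sqrt(s[2]+s[:2]@s[:2]))
E
```

```text
[[ 0.391 -0.417]
 [ 0.676 -0.406]
 [ 0.526 -0.297]
 [ 0.445 -0.324]
 [ 0.623 -0.326]]
centre [ 0.53452239 -0.44137063] r 0.1458391381180615
```

```bash
python3 -m crank '[[0.5,0.04,-0.21,0,0],[0.5,0.04,-0.21,0,0],[0.5,0.04,-0.21,-0.3,0],[0.5,0.04,-0.21,-0.6,0],[0.5,0.04,-0.21,-0.7,0]]' >/dev/null
python3 st.py
python3 -m crank '[[0.5,0,0,0,0],[0.95,0,0,0,0],[0.95,0,0,0,0],[0.95,0,0,0,0],[0.95,0,0,0,0]]' >/dev/null
python3 st.py
python3 -m crank '[[0.95,0,0,0.3,0],[0.95,0,0,0.6,0],[0.95,-0.05,0.3,0.8,0],[0.95,-0.1,0.6,0.8,0],[0.95,-0.1,0.9,0.8,0]]' >/dev/null
python3 -m crank '[[0.95,-0.05,0.3,0,0],[0.95,-0.1,0.6,0,0],[0.95,-0.1,0.9,0,0],[0.95,-0.1,1,0,0],[0.95,-0.1,1,0,0]]' >/dev/null
python3 -m crank '[[0.95,-0.02,0.3,0,0],[0.95,-0.02,0.6,0,0],[0.95,-0.02,0.9,-0.1,0],[0.95,-0.02,1,-0.2,0],[0.95,-0.02,1,-0.2,0]]' >/dev/null
python3 st.py
```

```text
t11.2 [ 0.5315 -0.4349  0.2054] turn 0.01 tilt 0.007 w 0.685 gf 34.9 F [-0.9  0.5 -0.9]
t11.8 [ 0.5322 -0.4394  0.2098] turn 0.0095 tilt 0.001 w 0.938 gf 0.0 F [-0.9 -0.1  0.9]
t13.7 [0.4877 0.1357 0.3276] turn 0.0097 tilt 0.003 w 0.95 gf 0.0 F [ 0.1 -0.5 -0.4]
```

```bash
python3 -m crank '[[0.95,-0.05,0.3,0,0],[0.95,-0.1,0.6,0,0],[0.95,-0.1,0.9,-0.1,0],[0.95,-0.1,1,-0.2,0],[0.95,-0.1,1,-0.2,0]]' >/dev/null
python3 st.py
python3 - <<'E'
from h import *
c,b=shot('wrist','w7.png');c=get_calibration('wrist');json.dump({k:np.array(v).tolist() for k,v in c.items()},open('w7.json','w'))
c,a=shot('scene','s7.png')
o=np.zeros((600,800,3),np.uint8);o[:]=cv2.resize(b,(800,600));o[400:,400:]=cv2.resize(a[70:230,190:410],(400,200));cv2.imwrite('pics/m7.png',o)
E
```

```text
t14.3 [0.4689 0.3347 0.288 ] turn 0.0094 tilt 0.003 w 0.95 gf 0.0 F [ 0.1 -1.2  0.3]
```

View pics/m7.png

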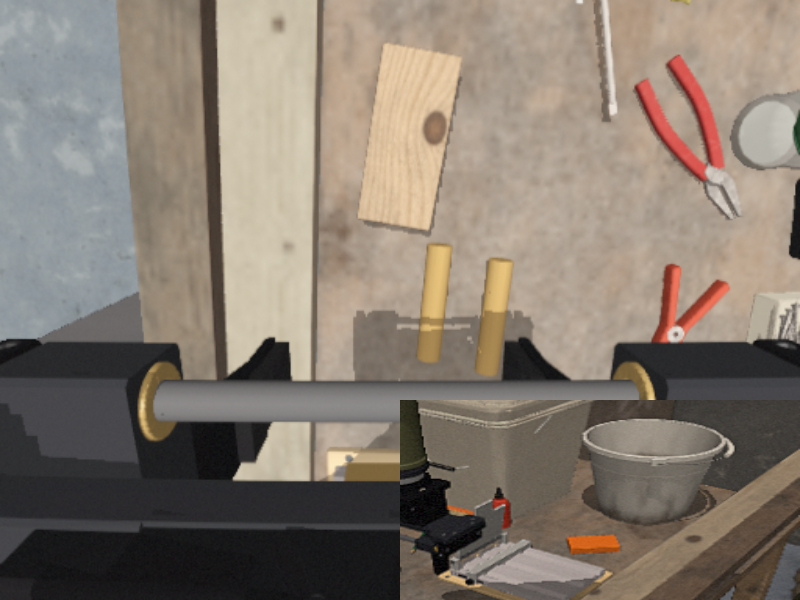

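Offcut_b's top face has corners (386,43),(462,58),(430,231),(359,217). The inset shows the jig clear of offcut_c and the bucket upright.

```bash
python3 - <<'E'
from h import *
c=lc('w7.json')
P=np.array([onz(c,u*.64,v*.64,.034)[:2] for u,v in((386,43),(462,58),(430,231),(359,217))]);print(P.round(4),P.mean(0).round(4))
d=P[0]+P[1]-P[2]-P[3];th=np.arctan2(-d[0],d[1]);print('ccw from +y',th,'turn',th/2/np.pi, 'w',np.linalg.norm(P[0]-P[1]),'l',np.linalg.norm(d)/2)
b=cv2.imread('pics/w7.png')
for k in blobs(b,(14,110,90),(26,255,255),200):
    r=cv2.minAreaRect(k);q=[onz(c,*p,.0125)[:2] for p in cv2.boxPoints(r)];m=np.mean(q,0)
    if m[1]>.2: print('bar',m.round(4),[np.linalg.norm(q[i]-q[i+1]).round(3) for i in(0,1)],r[1],[np.degrees(np.arctan2(*(q[i]-q[i+1]))).round(1) for i in (0,1)])
E
```

```text
[[0.4505 0.5104]
 [0.5155 0.5025]
 [0.4992 0.3544]
 [0.4332 0.3635]] [0.4746 0.4327]
ccw from +y -0.11312721654541769 turn -0.018004755711430474 w 0.0654093679341966 l 0.14839638384064538
bar [0.5721 0.2667] [np.float64(0.124), np.float64(0.025)] (15.752410888671875, 74.54486846923828) [np.float64(-179.3), np.float64(-86.2)]
bar [0.51  0.278] [np.float64(0.125), np.float64(0.024)] (15.808956146240234, 75.912353515625) [np.float64(-178.7), np.float64(-87.7)]
```

```bash
python3 -m crank '[[1,0.03,0.25,0,-0.0275],[1,0.03,0.49,0,-0.0275],[1,0.03,0.49,-0.3,-0.0275],[1,0.03,0.49,-0.6,-0.0275],[1,0.03,0.49,-0.9,-0.0275]]' >/dev/null
python3 st.py
python3 -m crank '[[1,0,0,-0.1,0],[1,0,0,-0.3,0],[1,0,0,-0.47,0],[1,0,0,-0.47,0],[1,0,0,-0.47,0]]' >/dev/null
python3 st.py
python3 -m crank '[[0.5,0,0,0,0],[0.5,0,0,0,0],[0.5,0,0,0,0],[0.5,0,0,0,0],[0.5,0,0,0,0]]' 40 >/dev/null
python3 st.py
python3 -m crank '[[0.5,0,0,0.2,0],[0.5,0,0,0.4,0],[0.5,0,0,0.6,0],[0.5,0,0,0.8,0],[0.5,0,0,1,0]]' 40 >/dev/null
python3 st.py
```

```text
t15.1 [0.4775 0.4317 0.1094] turn -0.0187 tilt 0.004 w 0.999 gf 0.0 F [ 0.5  0.6 -0.4]
t15.7 [0.4763 0.4351 0.0181] turn -0.0182 tilt 0.004 w 1.002 gf 0.0 F [0.3 1.2 0.6]
t16.3 [0.4741 0.4348 0.0161] turn -0.018 tilt 0.001 w 0.775 gf 40.0 F [-1.4 -1.2  5.3]
t16.9 [0.474  0.4337 0.2156] turn -0.018 tilt 0.001 w 0.775 gf 40.0 F [ 0.2  0.1 -1.8]
```

```bash

python3 -m crank '[[0.5,0.05,-0.2,0.3,0],[0.5,0.1,-0.45,0.55,0],[0.5,0.15,-0.7,0.75,0],[0.5,0.2,-0.95,0.75,0],[0.5,0.2,-1,0.75,0]]' >/dev/null
python3 -m crank '[[0.5,0,-0.25,0,0],[0.5,0,-0.5,0,0],[0.5,0,-0.75,0,0],[0.5,0,-1,0,0],[0.5,0,-1,0,0]]' >/dev/null
python3 -m crank '[[0.5,0,-0.25,0,0],[0.5,0,-0.5,0,0],[0.5,0,-0.75,0,0],[0.5,0,-1,0,0],[0.5,0,-1,0,0]]' >/dev/null
python3 -m crank '[[0.5,0.02,-0.25,0,0],[0.5,0.04,-0.5,0,0],[0.5,0.06,-0.75,0,0],[0.5,0.08,-1,0,0],[0.5,0.08,-1,0,0]]' >/dev/null
python3 st.py
```

```text
t19.4 [ 0.5295 -0.3686  0.3626] turn -0.0187 tilt 0.004 w 0.779 gf 40.0 F [-0.6  0.6 -1.4]
```

```bash

python3 -m crank '[[0.5,0.02,-0.2,0,0],[0.5,0.02,-0.36,0,0],[0.5,0.02,-0.36,-0.2,0],[0.5,0.02,-0.36,-0.5,0],[0.5,0.02,-0.36,-0.78,0]]' >/dev/null
python3 st.py
python3 -m crank '[[0.5,0,0,0,0],[1,0,0,0,0],[1,0,0,0,0],[1,0,0,0,0],[1,0,0,0,0]]' >/dev/null
python3 -m crank '[[1,0,0,0.3,0],[1,0,0,0.6,0],[1,0,0,0.8,0],[1,0,-0.25,1,0],[1,0,-0.25,1,0]]' >/dev/null
python3 st.py
python3 - <<'E'
from h import *
c,b=shot('wrist','w8.png');c,a=shot('scene','s8.png')
o=np.zeros((300,800,3),np.uint8);o[:,:400]=cv2.resize(b,(400,300));o[:,400:]=cv2.resize(a[60:220,200:413],(400,300));cv2.imwrite('pics/m8.png',o)
E
```

```text
t20.1 [ 0.5359 -0.4343  0.2068] turn -0.0174 tilt 0.002 w 0.779 gf 40.0 F [ 0.6 -0.1 -1.6]
t21.3 [ 0.5332 -0.4923  0.4119] turn -0.0188 tilt 0.007 w 1.002 gf 0.0 F [-0.  -0.8 -0. ]
```

View pics/m8.png

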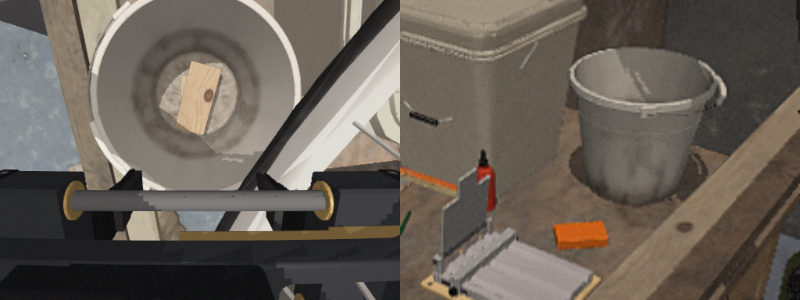

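The wrist view (left) shows offcut_b lying flat in the bucket at (200,97) with offcut_c under it at (170,92). The scene half shows the bucket, bottle and upright leaf all fine. Next: the bars, with a measuring shot of the jig on the way.

```bash

python3 -m crank '[[1,0,0.3,0,0],[1,0,0.6,0,0],[1,0,0.9,0,0],[1,0,1,0,0.018],[1,0,1,0,0.018]]' >/dev/null
python3 -m crank '[[1,0,0.3,0,0],[1,0,0.6,0,0],[1,0,0.9,-0.2,0],[1,0,1,-0.3,0],[1,0,1,-0.3,0]]' >/dev/null
python3 st.py
python3 - <<'E'
from h import *
c,b=shot('wrist','w9.png');c=get_calibration('wrist');json.dump({k:np.array(v).tolist() for k,v in c.items()},open('w9.json','w'))
cv2.imwrite('pics/m9.png',cv2.resize(b,(800,600),interpolation=cv2.INTER_CUBIC)[:350])
E
```

```text
t22.7 [ 0.533  -0.0862  0.3465] turn 0.0002 tilt 0.005 w 0.997 gf 0.0 F [ 0.5 -1.4  0.3]
```

View pics/m9.png

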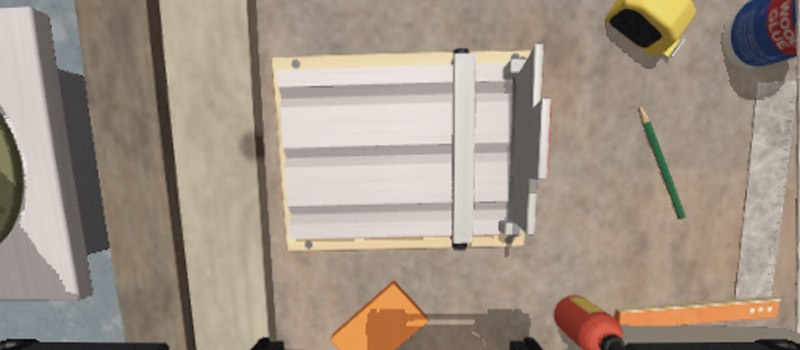

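Wrist view w9 (800-px scale): the jig is clear. Base near corners are at (274,59) and (289,250), the stop bar at x 453–474 with knobs at (460,50) and (460,246), and the grooves' shaded walls at rows ~90, 150 and 210.

```bash
python3 - <<'E'
from h import *
c=lc('w9.json');b=cv2.imread('pics/w9.png');g=cv2.cvtColor(b,cv2.COLOR_BGR2GRAY).astype(float);q=.64
def knob(u,v):
    u=int(u*q);v=int(v*q);r=g[v-7:v+8,u-8:u+9];ys,xs=np.where(r<60);return xs.mean()+u-8,ys.mean()+v-7,len(xs)
k1=knob(460,50);k2=knob(460,246);print(k1,k2)
A,B=[onz(c,k[0],k[1],.0415)[:2] for k in(k1,k2)];d=A-B;yaw=np.arctan2(-d[0],d[1]);print('knobs',A,B,'mid',(A+B)/2,'len',np.linalg.norm(d),'yaw',yaw)
# base near edge, row scans
E=[]
for v in range(44,155,8):
    row=g[v-1:v+2,150:200].mean(0); s=b[v-1:v+2,150:200].astype(float).mean(0); 
    e=np.argmax(np.abs(np.diff(cv2.GaussianBlur(s[None],(5,1),0)[0].sum(1))))+150.5; E.append(onz(c,e,v,.012)[:2])
E=np.array(E);print('near edge',E.round(4).tolist())
for col in (200,230,265):
    p=g[38:160,col-4:col+5].mean(1);print(col,[int(x) for x in p])
# stop near edge
for v in (50,75,100,125,145):
    p=g[v-2:v+3,270:315].mean(0);print(v,[int(x) for x in p])
E
```

```text
(np.float64(294.3), np.float64(31.9), 10) (np.float64(294.0), np.float64(156.92), 25)
knobs [0.59289946 0.09648539] [ 0.59832822 -0.09047117] mid [0.59561384 0.00300711] len 0.18703536275655422 yaw 0.0290294418702014
near edge [[0.3822, 0.0872], [0.383, 0.0752], [0.3821, 0.0632], [0.3828, 0.051], [0.3819, 0.0387], [0.3826, 0.0262], [0.3916, 0.0135], [0.3907, 0.0008], [0.3831, -0.0121], [0.3821, -0.0251], [0.3828, -0.0383], [0.3817, -0.0517], [0.3824, -0.0653], [0.3813, -0.079]]
200 [214, 215, 216, 217, 218, 219, 223, 224, 224, 224, 225, 226, 225, 223, 226, 226, 223, 132, 155, 156, 157, 157, 156, 159, 172, 195, 196, 196, 196, 202, 217, 224, 224, 224, 224, 223, 223, 222, 222, 221, 221, 221, 222, 222, 221, 221, 223, 222, 222, 222, 222, 222, 223, 223, 223, 221, 182, 159, 156, 158, 157, 157, 167, 194, 196, 197, 196, 197, 203, 218, 218, 219, 219, 218, 218, 217, 216, 216, 215, 216, 216, 216, 215, 215, 218, 215, 216, 216, 216, 217, 217, 217, 214, 196, 157, 157, 157, 156, 165, 189, 196, 197, 196, 196, 199, 206, 211, 211, 212, 212, 212, 211, 211, 213, 201, 160, 163, 177, 171, 172, 185, 192]
23
[... 1675 characters left out ...]
 220, 220]
100 [194, 194, 196, 196, 196, 196, 196, 196, 196, 196, 196, 199, 198, 198, 198, 198, 198, 198, 194, 123, 120, 208, 216, 215, 213, 215, 211, 210, 210, 211, 214, 213, 209, 195, 201, 200, 200, 200, 200, 200, 201, 200, 200, 200, 200]
125 [219, 218, 218, 218, 217, 218, 217, 217, 217, 216, 217, 216, 216, 217, 215, 216, 216, 216, 213, 138, 135, 213, 211, 211, 212, 211, 209, 208, 209, 209, 211, 210, 208, 195, 214, 214, 213, 214, 214, 213, 213, 213, 213, 213, 213]
145 [217, 217, 216, 217, 217, 217, 217, 217, 217, 216, 217, 217, 217, 216, 216, 216, 216, 216, 216, 122, 160, 211, 206, 207, 208, 206, 206, 205, 205, 205, 207, 206, 203, 215, 214, 214, 214, 214, 214, 214, 213, 213, 213, 213, 213]
```

```bash
python3 - <<'E'
from h import *
c=lc('w9.json')
G={200:[(54.6,67.3),(93.7,106.3),(131.3,143.0)],230:[(53.6,66.6),(93,105.6),(130.3,142.6)],265:[(52.5,65.8),(92.1,104.7),(129.6,141.6)]}
L=[]
for k in range(3):
    P=np.array([(onz(c,u,G[u][k][0],.032)+onz(c,u,G[u][k][1],.032))[:2]/2 for u in G]); W=[np.linalg.norm((onz(c,u,G[u][k][0],.032)-onz(c,u,G[u][k][1],.032))[:2]) for u in G]
    f=np.polyfit(P[:,0]-.54,P[:,1],1); L.append(f); print('groove',58-58*k,'slope',f[0].round(4),'y at x=.54',f[1].round(4),np.round(W,4))
for u,v in((290.6,50),(290.6,75),(290.4,100),(290.3,125),(290.2,145)):
    P=onz(c,u,v,.05); Q=onz(c,u-1.8,v,.033);print('stop face top',P[:2].round(4),Q[:2].round(4))
print('rear',[onz(c,u,v,.05)[:2].round(4) for u,v in((303,50),(303.3,100),(303,145))])
E
```

```text
groove 58 slope 0.0214 y at x=.54 0.0598 [0.0184 0.0188 0.0192]
groove 0 slope 0.0202 y at x=.54 0.0014 [0.0193 0.0193 0.0193]
groove -58 slope 0.0211 y at x=.54 -0.0571 [0.0191 0.02   0.0194]
stop face top [0.5871 0.0698] [0.5863 0.073 ]
stop face top [0.588  0.0348] [0.5872 0.0368]
stop face top [ 0.5888 -0.0014] [ 0.5879 -0.0007]
stop face top [ 0.5897 -0.0389] [ 0.5889 -0.0397]
stop face top [ 0.5905 -0.0701] [ 0.5896 -0.072 ]
rear [array([0.6054, 0.0698]), array([ 0.6085, -0.0013]), array([ 0.6108, -0.0701])]
```

```bash

python3 -m crank '[[0.5,0,0.3,0,0],[0.5,0.1,0.6,0,0],[0.5,0.2,0.9,0,0],[0.5,0.2,1,0,0],[0.5,0.2,1,0,0]]' >/dev/null
python3 -m crank '[[0.5,0,0.3,0,0],[0.5,0,0.5,-0.2,0],[0.5,0,0.58,-0.5,0],[0.5,0,0.58,-0.8,0],[0.5,0,0.58,-1,0]]' >/dev/null
python3 st.py
cat > bars.py <<'E'
from h import *
c,b=shot('wrist','wb.png');c=get_calibration('wrist')
for k in blobs(b,(12,90,70),(27,255,255),300):
    r=cv2.minAreaRect(k);q=[onz(c,*p,.0125)[:2] for p in cv2.boxPoints(r)];m=np.mean(q,0)
    if .15<m[1]<.4 and .4<m[0]<.7: print('bar',m.round(4),[np.linalg.norm(q[i]-q[i+1]).round(3) for i in(0,1)],cv2.boundingRect(k),[np.degrees(np.arctan2(*(q[i]-q[i+1]))).round(1) for i in (0,1)])
E
python3 bars.py
```

```text
t24.0 [0.5749 0.2233 0.1465] turn -0.0009 tilt 0.004 w 0.499 gf 0.0 F [0.1 0.3 0.4]
bar [0.5667 0.2673] [np.float64(0.024), np.float64(0.121)] (237, 72, 26, 124) [np.float64(-89.6), np.float64(-0.1)]
bar [0.5052 0.2786] [np.float64(0.025), np.float64(0.122)] (173, 60, 30, 126) [np.float64(-90.7), np.float64(1.2)]
```

```bash

python3 -m crank '[[0.5,-0.035,0.22,0,0],[0.5,-0.035,0.22,-0.25,0],[0.5,-0.035,0.22,-0.5,0],[0.5,-0.035,0.22,-0.69,0],[0.5,-0.035,0.22,-0.69,0]]' 40 >/dev/null
python3 st.py
python3 -m crank '[[0.1,0,0,0,0],[0.1,0,0,0,0],[0.1,0,0,0,0],[0.1,0,0,0,0],[0.1,0,0,0,0]]' 40 >/dev/null
python3 st.py
python3 -m crank '[[0.1,0,0,0,0],[0.1,0,0,0.1,0],[0.1,0,0,0.2,0],[0.1,0,0,0.35,0],[0.1,0,0,0.5,0]]' 40 >/dev/null
python3 st.py
```

```text
t24.6 [0.567  0.2679 0.0092] turn -0.0007 tilt 0.006 w 0.497 gf 0.0 F [-0.3 -0.   1.2]
t25.3 [0.5692 0.2726 0.0136] turn -0.0001 tilt 0.005 w 0.266 gf 40.1 F [ 1.6 -1.   6.6]
t25.9 [0.5666 0.2723 0.1127] turn 0.0001 tilt 0.0 w 0.27 gf 39.8 F [ 1.6  0.8 -4.2]
```

```bash
cat > held.py <<'E'
from h import *
import st
c,b=shot('wrist','wh.png');c=get_calibration('wrist');s=get_state();p=s['position']
for k in blobs(b,(12,90,70),(27,255,255),400):
    r=cv2.minAreaRect(k);bb=cv2.boundingRect(k)
    for dz in(.002,.008):
        q=np.array([onz(c,*x,p[2]+dz)[:2] for x in cv2.boxPoints(r)]);m=q.mean(0)
        l=[q[0]-q[1],q[1]-q[2]];l=l if np.linalg.norm(l[0])>np.linalg.norm(l[1]) else l[::-1]
        print('z+',dz,'rel',(m-p[:2]).round(4),'len',np.linalg.norm(l[0]).round(3),'w',np.linalg.norm(l[1]).round(3),'ang',np.degrees(np.arctan2(l[0][1],l[0][0])).round(1),bb)
E
python3 held.py
```

```text
t25.9 [0.5666 0.2723 0.1127] turn 0.0001 tilt 0.0 w 0.27 gf 39.8 F [ 1.6  0.8 -4.2]
z+ 0.002 rel [ 0.018  -0.0403] len 0.223 w 0.028 ang 179.7 (105, 271, 352, 37)
z+ 0.008 rel [ 0.0173 -0.0362] len 0.215 w 0.027 ang 179.7 (105, 271, 352, 37)
z+ 0.002 rel [-0.      0.0256] len 0.065 w 0.024 ang 91.2 (233, 135, 44, 109)
z+ 0.008 rel [-0.0001  0.0272] len 0.062 w 0.023 ang 91.2 (233, 135, 44, 109)
z+ 0.002 rel [-0.036   0.0351] len 0.068 w 0.015 ang 89.0 (176, 114, 31, 118)
z+ 0.008 rel [-0.0347  0.0364] len 0.066 w 0.015 ang 89.0 (176, 114, 31, 118)
```

```bash

python3 -m crank '[[0.1,-0.15,-0.1,0.15,0.03],[0.1,-0.233,-0.3,0.15,0.06],[0.1,-0.233,-0.5,0.15,0.09],[0.1,-0.233,-0.7,0.15,0.12],[0.1,-0.233,-0.8,0.15,0.147]]' >/dev/null
python3 st.py
python3 -m crank '[[0.1,0,-0.2,0,0.03],[0.1,0,-0.4,0,0.06],[0.1,0,-0.556,0,0.09],[0.1,0,-0.556,0,0.108],[0.1,0,-0.556,0,0.108]]' >/dev/null
python3 held.py
```

```text
t26.6 [0.5201 0.1092 0.1412] turn 0.1475 tilt 0.002 w 0.26 gf 39.8 F [ 0.1  0.6 -4.7]
t27.2 [0.5202 0.0011 0.1412] turn 0.2547 tilt 0.0 w 0.265 gf 39.8 F [-1.2 -0.2 -5. ]
z+ 0.002 rel [0.0384 0.0073] len 0.201 w 0.027 ang -88.4 (105, 271, 319, 37)
z+ 0.008 rel [0.0343 0.0069] len 0.194 w 0.026 ang -88.4 (105, 271, 319, 37)
z+ 0.002 rel [-0.0392  0.1329] len 0.035 w 0.014 ang -91.1 (456, 166, 56, 26)
z+ 0.008 rel [-0.0404  0.1278] len 0.033 w 0.013 ang -91.1 (456, 166, 56, 26)
z+ 0.002 rel [-0.027  -0.0011] len 0.065 w 0.024 ang -177.1 (233, 135, 44, 109)
z+ 0.008 rel [-0.0287 -0.0012] len 0.062 w 0.023 ang -177.1 (233, 135, 44, 109)
z+ 0.002 rel [-0.0369 -0.1082] len 0.056 w 0.035 ang -136.0 (14, 114, 109, 109)
z+ 0.008 rel [-0.0383 -0.1043] len 0.054 w 0.033 ang -136.0 (14, 114, 109, 109)
```

```bash

python3 -m crank '[[0.1,-0.02,0,-0.2,-0.003],[0.1,-0.02,0,-0.35,-0.003],[0.1,-0.02,0,-0.43,-0.003],[0.1,-0.02,0,-0.46,-0.003],[0.1,-0.02,0,-0.46,-0.003]]' >/dev/null
python3 st.py
python3 -m crank '[[0.1,0,0,-0.015,0],[0.1,0,0,-0.015,0]]' >/dev/null
python3 st.py
python3 -m crank '[[0.1,0,0,-0.015,0],[0.1,0,0,-0.015,0]]' >/dev/null
python3 st.py
```

```text
t27.9 [0.5171 0.0013 0.0496] turn 0.252 tilt 0.001 w 0.265 gf 39.8 F [-1.   0.4 -5. ]
t28.1 [0.5169 0.001  0.0467] turn 0.252 tilt 0.001 w 0.268 gf 39.8 F [-0.8 -0.6 -4.6]
t28.4 [0.5172 0.0013 0.0439] turn 0.252 tilt 0.002 w 0.264 gf 39.9 F [-1.1  1.   0.6]
```

```bash

python3 -m crank '[[0.1,0,0,-0.01,0],[0.1,0,0,-0.01,0]]' >/dev/null
python3 st.py
python3 -m crank '[[0.45,0,0,0,0],[0.45,0,0,0,0],[0.45,0,0,0,0],[0.45,0,0,0.1,0],[0.45,0,0,0.4,0]]' >/dev/null
python3 -m crank '[[0.45,-0.1,0,0.3,0],[0.45,-0.1,0,0.3,0]]' >/dev/null
python3 held.py
```

```text
t28.6 [0.5179 0.0025 0.043 ] turn 0.2521 tilt 0.003 w 0.268 gf 40.1 F [-2.3  3.1  7.7]
t29.5 [0.4991 0.0007 0.1863] turn 0.2519 tilt 0.01 w 0.448 gf 0.0 F [ 0.1  0.1 -0.3]
z+ 0.002 rel [0.0464 0.0274] len 0.207 w 0.013 ang -88.7 (136, 290, 319, 18)
z+ 0.008 rel [0.0419 0.0263] len 0.199 w 0.012 ang -88.7 (136, 290, 319, 18)
z+ 0.002 rel [-0.0342  0.126 ] len 0.05 w 0.012 ang -91.1 (430, 172, 82, 22)
z+ 0.008 rel [-0.0356  0.1212] len 0.048 w 0.012 ang -91.1 (430, 172, 82, 22)
z+ 0.002 rel [-0.0254  0.0006] len 0.061 w 0.012 ang -178.6 (246, 141, 22, 103)
z+ 0.008 rel [-0.0272  0.0005] len 0.059 w 0.011 ang -178.6 (246, 141, 22, 103)
z+ 0.002 rel [-0.0323 -0.0929] len 0.049 w 0.03 ang -138.1 (48, 133, 94, 86)
z+ 0.008 rel [-0.0338 -0.0894] len 0.047 w 0.029 ang -138.1 (48, 133, 94, 86)
```

```bash
cat > be.py <<'E'
from h import *
import st
c,b=shot('wrist','we.png');c=get_calibration('wrist')
for k in blobs(b,(12,90,70),(27,255,255),200):
    k=k[:,0];t=k[:,1].min();e=k[k[:,1]<=t+1].mean(0)
    P=onz(c,e[0],t,.045); Q=onz(c,*k.mean(0),.045)
    if -.09<P[1]<.09 and .4<P[0]<.6: print('near end',P.round(4),'mid',Q.round(4),e)
E
python3 be.py
python3 -m crank '[[0,-0.15,0,0,0],[0,-0.31,-0.008,0,0],[0,-0.31,-0.008,-0.3,0],[0,-0.31,-0.008,-0.55,0],[0,-0.31,-0.008,-0.74,0]]' >/dev/null
python3 st.py
```

```text
t29.6 [0.4978 0.0006 0.1835] turn 0.2519 tilt 0.005 w 0.45 gf 0.0 F [ 0.3  0.2 -0.8]
near end [0.5546 0.0896 0.045 ] mid [0.5857 0.0954 0.045 ] [333.         232.28571429]
near end [ 0.5567 -0.0883  0.045 ] mid [ 0.5878 -0.0937  0.045 ] [174.5   232.375]
near end [0.4565 0.0023 0.045 ] mid [0.5103 0.0039 0.045 ] [256.5        143.27272727]
t30.2 [ 0.4321 -0.0009  0.0305] turn 0.252 tilt 0.005 w 0.021 gf 159.4 F [-49.1  -1.1 287. ]
```

```bash
python3 -m crank '[[0,0,0,0.03,0],[0,0,0,0.03,0]]'; python3 st.py
```

```text
time: 30.48
position: [0.4334, -0.0006, 0.0376]
tool_rot: [0.02, -3.139, -0.001]
ft_force: [-1.2, -0.2, -0.8]
grip_width: 0.005
grip_force: 0.0
t30.5 [ 0.4334 -0.0006  0.0376] turn 0.252 tilt 0.003 w 0.005 gf 0.0 F [-1.2 -0.2 -0.8]
```

That descent overshot and briefly tapped the block; from here contacts get slow final approaches. Pushing the first bar gently.

```bash
python3 -m crank '[[0,0.02,0,0,0],[0,0.04,0,0,0],[0,0.05,0,0,0]]' >/dev/null; python3 st.py
for i in 1 2 3; do python3 -m crank '[[0,0.01,0,0,0],[0,0.01,0,0,0]]' >/dev/null; python3 st.py; done
```

```text
t30.9 [ 0.4447 -0.0006  0.0389] turn 0.252 tilt 0.0 w 0.008 gf 0.0 F [-0.1  0.2  1.1]
t31.1 [ 0.4466 -0.0006  0.0391] turn 0.252 tilt 0.0 w 0.011 gf 0.0 F [ 0.7 -0.2  0.3]
t31.4 [ 0.4486 -0.0006  0.0392] turn 0.252 tilt 0.0 w 0.008 gf 0.0 F [0.9 0.  0.5]
t31.6 [ 0.4492 -0.0006  0.0388] turn 0.252 tilt 0.003 w 0.008 gf 2.3 F [-5.3  0.1  2.1]
```

```bash

for i in 1 2 3 4 5 6; do python3 -m crank '[[0,0.005,0,0,0],[0,0.005,0,0,0]]' >/dev/null; python3 st.py; done
```

```text
t31.9 [ 0.4516 -0.0006  0.0389] turn 0.252 tilt 0.0 w 0.009 gf 1.1 F [-2.5  0.7 -1. ]
t32.1 [ 0.4527 -0.0006  0.0391] turn 0.252 tilt 0.0 w 0.005 gf 0.9 F [-1.3 -0.4 -0.7]
t32.4 [ 0.4537 -0.0006  0.0392] turn 0.252 tilt 0.0 w 0.003 gf 0.9 F [-1.7 -0.3 -0.8]
t32.6 [ 0.4546 -0.0006  0.0392] turn 0.252 tilt 0.0 w 0.003 gf 1.0 F [-2.3  0.7 -0.8]
t32.9 [ 0.4556 -0.0005  0.0391] turn 0.252 tilt 0.0 w 0.005 gf 1.0 F [-2.8 -0.  -0.4]
t33.1 [ 0.4563 -0.0006  0.0391] turn 0.252 tilt 0.001 w 0.008 gf 1.8 F [-2.9 -0.1  1.5]
```

```bash

for i in 1 2 3; do python3 -m crank '[[0,0.005,0,0,0],[0,0.005,0,0,0]]' >/dev/null; python3 st.py; done
```

```text
t33.4 [ 0.4563 -0.0005  0.039 ] turn 0.252 tilt 0.003 w 0.003 gf 3.2 F [-7.   0.   3.3]
t33.6 [ 0.4563 -0.0006  0.0389] turn 0.252 tilt 0.005 w 0.003 gf 4.3 F [-8.4 -0.4  4.9]
t33.9 [ 0.4564 -0.0006  0.0386] turn 0.252 tilt 0.007 w 0.008 gf 5.3 F [-11.4   0.6   7.4]
```

Bar 1 is home: the force rose from 3 N sliding to 11 N at a fixed x of .4563.

```bash

python3 -m crank '[[0,-0.06,0,0,0],[0,-0.06,0,0.2,0],[0,0,0,0.5,0],[0.5,0.15,0.2,0.8,-0.03],[0.5,0.25,0.4,0.8,-0.06]]' >/dev/null
python3 -m crank '[[0.5,0,0.25,0,-0.03],[0.5,0,0.5,0,-0.06],[0.5,0,0.75,0,-0.09],[0.5,0,0.75,0,-0.12],[0.5,0,0.75,0,-0.147]]' >/dev/null
python3 st.py
python3 -m crank '[[0.5,0,0,0,-0.03],[0.5,0,0,-0.1,-0.05],[0.5,0,0,-0.25,-0.05],[0.5,0,0,-0.25,-0.05],[0.5,0,0,-0.25,-0.05]]' >/dev/null
python3 st.py; python3 bars.py
```

```text
t35.1 [0.5082 0.2271 0.1988] turn 0.0518 tilt 0.003 w 0.5 gf 0.0 F [ 0.1  1.  -0.8]
t35.7 [0.5085 0.2258 0.1495] turn 0.0024 tilt 0.002 w 0.5 gf 0.0 F [ 0.5  0.2 -0.1]
bar [0.5091 0.2806] [np.float64(0.123), np.float64(0.024)] (242, 63, 28, 124) [np.float64(-178.8), np.float64(-89.5)]
```

```bash

python3 -m crank '[[0.5,0.002,0.27,0,-0.0055],[0.5,0.002,0.27,-0.25,-0.0055],[0.5,0.002,0.27,-0.5,-0.0055],[0.5,0.002,0.27,-0.65,-0.0055],[0.5,0.002,0.27,-0.68,-0.0055]]' 40 >/dev/null
python3 st.py
python3 -m crank '[[0.5,0,0,-0.02,0],[0.5,0,0,-0.04,0],[0.5,0,0,-0.04,0]]' >/dev/null
python3 st.py
python3 -m crank '[[0.1,0,0,0,0],[0.1,0,0,0,0],[0.1,0,0,0,0],[0.1,0,0,0,0],[0.1,0,0,0,0]]' 40 >/dev/null
python3 st.py
python3 -m crank '[[0.1,0,0,0,0],[0.1,0,0,0.1,0],[0.1,0,0,0.2,0],[0.1,0,0,0.35,0],[0.1,0,0,0.5,0]]' 40 >/dev/null
python3 held.py | grep -v 'z+ 0.008'
```

```text
t36.4 [0.5075 0.279  0.0112] turn -0.0031 tilt 0.002 w 0.505 gf 0.0 F [-0.1  0.2  0.1]
t36.8 [0.5086 0.2796 0.0051] turn -0.0031 tilt 0.001 w 0.501 gf 0.0 F [-0.4  0.6  0.2]
t37.4 [0.5084 0.2794 0.0044] turn -0.0031 tilt 0.001 w 0.272 gf 40.0 F [0.8 0.  1.4]
t38.0 [0.5075 0.2793 0.1059] turn -0.003 tilt 0.0 w 0.276 gf 40.0 F [-0.5 -0.3 -4.7]
z+ 0.002 rel [ 0.007  -0.0401] len 0.202 w 0.027 ang 178.7 (106, 271, 320, 37)
z+ 0.002 rel [-0.0001  0.0272] len 0.068 w 0.025 ang -92.2 (231, 129, 46, 115)
```

```bash

python3 -m crank '[[0.1,0.03,-0.1,0.17,0.03],[0.1,0.03,-0.3,0.17,0.06],[0.1,0.03,-0.5,0.17,0.09],[0.1,0.03,-0.7,0.17,0.12],[0.1,0.03,-0.8,0.17,0.147]]' >/dev/null
python3 st.py
python3 -m crank '[[0.1,0,-0.15,0,0.03],[0.1,0,-0.295,0,0.06],[0.1,0,-0.295,0,0.09],[0.1,0,-0.295,0,0.111],[0.1,0,-0.295,0,0.111]]' >/dev/null
python3 held.py | grep -v 'z+ 0.008'
```

```text
t38.7 [0.5136 0.1162 0.1382] turn 0.1444 tilt 0.002 w 0.275 gf 40.0 F [-0.4  0.5 -4.8]
t39.3 [0.5136 0.0604 0.1383] turn 0.2547 tilt 0.0 w 0.279 gf 40.0 F [ 0.1  0.1 -5.1]
z+ 0.002 rel [0.0384 0.0083] len 0.202 w 0.027 ang -88.4 (106, 271, 320, 37)
z+ 0.002 rel [-0.0199 -0.0361] len 0.074 w 0.015 ang -178.4 (179, 138, 30, 122)
z+ 0.002 rel [-0.0286 -0.0017] len 0.068 w 0.025 ang 0.5 (231, 129, 46, 115)
z+ 0.002 rel [-0.0333 -0.1397] len 0.055 w 0.038 ang -146.9 (0, 121, 65, 106)
```

```bash

python3 -m crank '[[0.1,0,0,-0.2,0.003],[0.1,0,0,-0.35,0.003],[0.1,0,0,-0.42,0.003],[0.1,0,0,-0.45,0.003],[0.1,0,0,-0.45,0.003]]' >/dev/null
python3 st.py
for i in 1 2; do python3 -m crank '[[0.1,0,0,-0.015,0],[0.1,0,0,-0.025,0],[0.1,0,0,-0.025,0]]' >/dev/null; python3 st.py; done
```

```text
t40.0 [0.5145 0.0605 0.0488] turn 0.2579 tilt 0.001 w 0.276 gf 40.0 F [-0.7 -0.  -5.2]
t40.4 [0.514  0.0603 0.0433] turn 0.2579 tilt 0.0 w 0.278 gf 40.0 F [ 0.1 -0.7 -4.5]
t40.8 [0.5137 0.0603 0.0379] turn 0.258 tilt 0.0 w 0.276 gf 40.0 F [-0.   0.1 -5.1]
```

```bash

python3 -m crank '[[0.1,0,0,-0.008,0],[0.1,0,0,-0.008,0],[0.1,0,0,-0.008,0]]' >/dev/null; python3 st.py
python3 -m crank '[[0.1,0,0,-0.006,0],[0.1,0,0,-0.006,0],[0.1,0,0,-0.006,0]]' >/dev/null; python3 st.py
```

```text
t41.1 [0.514  0.0604 0.0366] turn 0.2579 tilt 0.0 w 0.277 gf 40.0 F [-0.8 -0.3 -5.9]
t41.5 [0.514  0.0603 0.0354] turn 0.2579 tilt 0.0 w 0.276 gf 40.0 F [ 0.4  1.2 -5. ]
```

```bash

python3 -m crank '[[0.1,0,0,-0.006,0],[0.1,0,0,-0.006,0],[0.1,0,0,-0.006,0]]' >/dev/null; python3 st.py
python3 -m crank '[[0.2,0,0,0,0],[0.3,0,0,0,0],[0.42,0,0,0,0],[0.42,0,0,0,0],[0.42,0,0,0,0]]' >/dev/null
python3 st.py
python3 -m crank '[[0.42,0,0,0.1,0],[0.42,0,0,0.4,0],[0.42,-0.1,0,0.7,0],[0.42,-0.1,0,0.7,0],[0.42,-0.1,0,0.7,0]]' >/dev/null
python3 be.py
```

```text
t41.9 [0.5141 0.0605 0.0343] turn 0.258 tilt 0.0 w 0.277 gf 40.0 F [-0.4  0.6 -4.7]
t42.5 [0.5143 0.0601 0.0344] turn 0.2579 tilt 0.001 w 0.413 gf 0.0 F [-0.4 -0.6 -0.5]
t43.1 [0.4938 0.06   0.174 ] turn 0.2579 tilt 0.001 w 0.42 gf 0.0 F [-0.6  0.3 -0.5]
near end [ 0.552  -0.0198  0.045 ] mid [ 0.5684 -0.0228  0.045 ] [178.5  232.25]
near end [0.4646 0.0036 0.045 ] mid [0.5054 0.0035 0.045 ] [200.         153.17391304]
near end [0.4498 0.06   0.045 ] mid [0.5025 0.0615 0.045 ] [256.5   141.125]
```

```bash

python3 -m crank '[[0,-0.15,0,0,0],[0,-0.315,-0.005,0,0],[0,-0.315,-0.005,-0.25,0],[0,-0.315,-0.005,-0.5,0],[0,-0.315,-0.005,-0.58,-0.003]]' >/dev/null
python3 st.py
python3 -m crank '[[0,0,0,-0.03,0],[0,0,0,-0.06,0],[0,0,0,-0.06,0]]' >/dev/null; python3 st.py
```

```text
t43.8 [0.4274 0.059  0.0543] turn 0.2548 tilt 0.008 w 0.018 gf 0.0 F [ 0.4 -0.2  1.3]
t44.2 [0.4317 0.0594 0.0468] turn 0.2549 tilt 0.001 w 0.005 gf 0.0 F [-0.2  0.8  0.6]
```

```bash

python3 -m crank '[[0,0,0,-0.02,0],[0,0,0,-0.038,0],[0,0,0,-0.038,0]]' >/dev/null; python3 st.py
for i in 1 2 3 4 5 6 7; do python3 -m crank '[[0,0.01,0,0,0],[0,0.01,0,0,0]]' >/dev/null; python3 st.py; done
```

```text
t44.5 [0.4308 0.0593 0.0384] turn 0.2549 tilt 0.0 w 0.003 gf 0.0 F [0.6 1.1 1.4]
t44.8 [0.4332 0.0594 0.0387] turn 0.2549 tilt 0.0 w 0.004 gf 0.0 F [-0.1  0.3 -0.6]
t45.0 [0.4352 0.0594 0.0386] turn 0.2549 tilt 0.0 w 0.007 gf 0.0 F [-0.8  0.7 -0. ]
t45.3 [0.4371 0.0594 0.0386] turn 0.2549 tilt 0.0 w 0.004 gf 0.0 F [-0.6 -0.5  0. ]
t45.5 [0.4391 0.0593 0.0386] turn 0.2549 tilt 0.0 w 0.003 gf 0.0 F [0.  0.3 0.9]
t45.8 [0.4407 0.0593 0.0385] turn 0.2549 tilt 0.001 w 0.001 gf 0.5 F [-0.2  0.8  0.1]
t46.0 [0.442  0.0593 0.0382] turn 0.255 tilt 0.002 w 0.008 gf 2.0 F [-4.2 -0.   0.6]
t46.3 [0.4453 0.0594 0.0385] turn 0.2549 tilt 0.001 w 0.005 gf 1.0 F [-2.6  0.9 -1.2]
```

```bash

for i in 1 2 3; do python3 -m crank '[[0,0.01,0,0,0],[0,0.01,0,0,0]]' >/dev/null; python3 st.py; done
for i in 1 2 3; do python3 -m crank '[[0,0.005,0,0,0],[0,0.005,0,0,0]]' >/dev/null; python3 st.py; done
```

```text
t46.5 [0.4473 0.0594 0.0386] turn 0.2549 tilt 0.001 w 0.002 gf 1.0 F [-1.5  0.4 -1.2]
t46.8 [0.4493 0.0595 0.0386] turn 0.255 tilt 0.001 w 0.004 gf 1.1 F [-2.9  0.5 -1.5]
t47.0 [0.4513 0.0594 0.0386] turn 0.2549 tilt 0.001 w 0.005 gf 1.1 F [-1.7  1.2 -0.8]
t47.3 [0.452  0.0595 0.0386] turn 0.255 tilt 0.0 w 0.006 gf 1.5 F [-2.8  1.9  0.8]
t47.5 [0.4531 0.0595 0.0386] turn 0.2549 tilt 0.0 w 0.007 gf 1.4 F [-2.8  2.5  0.3]
t47.8 [0.4541 0.0594 0.0386] turn 0.2549 tilt 0.0 w 0.003 gf 1.4 F [-3.   1.1  0. ]
```

```bash

for i in 1 2; do python3 -m crank '[[0,0.005,0,0,0],[0,0.005,0,0,0]]' >/dev/null; python3 st.py; done
```

```text
t48.0 [0.4547 0.0594 0.0386] turn 0.255 tilt 0.0 w 0.0 gf 2.0 F [-3.5  1.3  1.2]
t48.3 [0.4548 0.0594 0.0384] turn 0.255 tilt 0.003 w 0.005 gf 3.3 F [-6.5  1.4  2.4]
```

```bash

python3 -m crank '[[0,0.006,0,0,0],[0,0.006,0,0,0]]' >/dev/null; python3 st.py
python3 -m crank '[[0,-0.06,0,0,0],[0,-0.06,0,0.2,0],[0,0,0,0.5,0],[0.5,0.2,-0.15,0.8,0],[1,0.4,-0.25,1,0]]' >/dev/null
python3 -m crank '[[1,0.1,0,0.3,0],[1,0.1,0,0.4,0],[1,0.1,0,0.4,0]]' >/dev/null; python3 be.py
python3 - <<'E'
from h import *
b=cv2.imread('pics/we.png');c,a=shot('side','sd9.png')
o=np.zeros((300,800,3),np.uint8);o[:,:400]=cv2.resize(b,(400,300));o[:,400:]=cv2.resize(a[160:260,205:338],(400,300),interpolation=cv2.INTER_CUBIC);cv2.imwrite('pics/m10.png',o)
E
```

```text
t48.5 [0.4548 0.0592 0.0382] turn 0.255 tilt 0.005 w 0.006 gf 4.6 F [-9.4  2.   5. ]
t49.5 [0.5507 0.0134 0.3119] turn 0.2548 tilt 0.006 w 0.49 gf 0.0 F [-0.  -0.  -0.2]
near end [0.4638 0.0596 0.045 ] mid [0.5202 0.0612 0.045 ] [288.5        102.11111111]
near end [0.4656 0.0027 0.045 ] mid [0.5217 0.0042 0.045 ] [248.5        102.11111111]
```

View pics/m10.png

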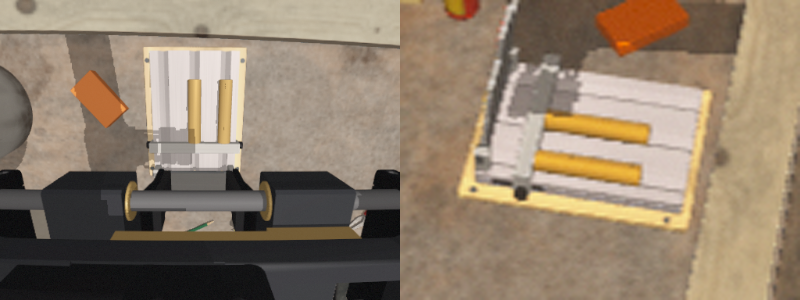

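Both views show the two bars in the left and middle grooves, their ends against the stop (wrist view, bars at (194,110) and (225,110) reaching the stop at y≈147), with the leaf still upright. Regripping the tab to close it.

```bash

python3 -m crank '[[1,0.2,-0.02,0,0],[1,0.44,-0.02,0,0],[1,0.44,-0.02,-0.1,0],[1,0.44,-0.02,-0.2,0],[1,0.44,-0.02,-0.2,0]]' 30 >/dev/null; python3 st.py
python3 - <<'E'
from h import *
c,b=shot('wrist','wl.png');c=get_calibration('wrist')
for u,v in((0,0),):pass
print('pred tab px',proj(c,[.639,.007,.208]),proj(c,[.639,.033,.208]),proj(c,[.639,-.019,.208]))
g=cv2.cvtColor(b,cv2.COLOR_BGR2GRAY);cv2.imwrite('pics/m11.png',b[120:384])
E
```

```text
t50.3 [0.6352 0.0094 0.2662] turn 0.255 tilt 0.006 w 0.993 gf 0.0 F [-1.   0.9  0.7]
pred tab px [251.31248891 206.95470152] [283.29714077 207.8886504 ] [219.27565823 206.00228914]
```

View pics/m11.png

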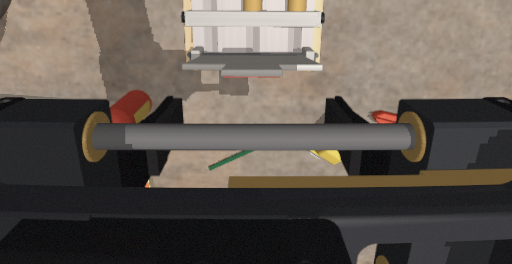

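The tab edge-on appears at (252,~188 in the full image), spanning x 222–283, centred between the fingers and about 10 mm nearer the robot than assumed, so I shift x by −8 mm.

```bash

python3 -m crank '[[1,-0.04,-0.01,0,0],[1,-0.04,-0.01,-0.2,0],[1,-0.04,-0.01,-0.35,0],[1,-0.04,-0.01,-0.42,0],[1,-0.04,-0.01,-0.42,0]]' 30 >/dev/null; python3 st.py
python3 -m crank '[[0.5,0,0,0,0],[0.5,0,0,0,0],[0.5,0,0,0,0],[0.5,0,0,0,0],[0.5,0,0,0,0]]' 30 >/dev/null; python3 st.py
```

```text
t51.0 [0.6286 0.0075 0.1858] turn 0.2549 tilt 0.001 w 1.001 gf 0.0 F [ 0.3 -0.1 -0. ]
t51.6 [0.629  0.0076 0.1859] turn 0.2549 tilt 0.001 w 0.572 gf 30.0 F [ 0.5 -0.9  0.5]
```

```bash

python3 -m crank '[[0.5,-0.09,-0.002,-0.017,0],[0.5,-0.183,-0.004,-0.045,0],[0.5,-0.27,-0.007,-0.086,0],[0.5,-0.345,-0.009,-0.133,0],[0.5,-0.42,-0.01,-0.194,0]]' >/dev/null; python3 st.py
python3 -m crank '[[0.5,-0.06,-0.002,-0.064,0],[0.5,-0.117,-0.003,-0.141,0],[0.5,-0.161,-0.004,-0.219,0],[0.5,-0.161,-0.004,-0.219,0]]' >/dev/null; python3 st.py
```

```text
t52.2 [0.5472 0.0054 0.1482] turn 0.2549 tilt 0.007 w 0.564 gf 30.0 F [ 5.4 -1.5 -1.2]
t52.7 [0.5139 0.0046 0.1022] turn 0.2549 tilt 0.004 w 0.569 gf 30.0 F [ 6.3  0.5 -5.2]
```

```bash

python3 -m crank '[[0.8,0,0,0,0],[0.8,0,0,0,0],[0.8,0,0,0,0],[0.8,0,0,0.2,0],[0.8,0,0,0.4,0]]' >/dev/null; python3 st.py
python3 -m crank '[[0,0.03,0,0,0],[0,0.03,0,0,0],[0,0.03,0,0,0],[0,0.03,0,-0.1,0],[0,0.03,0,-0.18,0]]' >/dev/null; python3 st.py
python3 -m crank '[[0,0,0,-0.03,0],[0,0,0,-0.06,0],[0,0,0,-0.09,0],[0,0,0,-0.12,0],[0,0,0,-0.15,0]]' >/dev/null; python3 st.py
```

```text
t53.3 [0.512  0.0052 0.1836] turn 0.255 tilt 0.002 w 0.798 gf 0.0 F [0.6 0.1 0.3]
t54.0 [0.5178 0.005  0.1454] turn 0.255 tilt 0.002 w 0.316 gf 0.0 F [ 0.1  0.5 -0.3]
t54.6 [0.5188 0.0049 0.117 ] turn 0.2549 tilt 0.0 w 0.002 gf 0.8 F [-1.  -0.4  1.8]
```

```bash

python3 -m crank '[[0,0,0,-0.03,0],[0,0,0,-0.06,0],[0,0,0,-0.09,0],[0,0,0,-0.12,0],[0,0,0,-0.15,0]]' >/dev/null; python3 st.py
python3 -m crank '[[0,0,0,-0.02,0],[0,0,0,-0.04,0],[0,0,0,-0.06,0],[0,0,0,-0.08,0],[0,0,0,-0.08,0]]' >/dev/null; python3 st.py
```

```text
t55.2 [0.5187 0.005  0.0867] turn 0.2549 tilt 0.0 w -0.0 gf 0.6 F [-0.4 -1.8  1.6]
t55.8 [0.5187 0.005  0.0707] turn 0.2549 tilt 0.0 w 0.002 gf 0.0 F [-0.2 -0.4  0.4]
```

```bash

for i in 1 2 3 4 5 6; do python3 -m crank '[[0,0,0,-0.008,0],[0,0,0,-0.008,0]]' >/dev/null; python3 st.py; done
```

```text
t56.1 [0.5189 0.005  0.0695] turn 0.2549 tilt 0.0 w 0.009 gf 0.0 F [ 0.3  0.6 -0.1]
t56.3 [0.5188 0.005  0.0678] turn 0.2549 tilt 0.0 w 0.004 gf 0.1 F [ 0.2 -0.2  0.6]
t56.6 [0.5187 0.005  0.0662] turn 0.2549 tilt 0.0 w 0.005 gf 0.1 F [-0.1 -0.1 -0.4]
t56.8 [0.5187 0.005  0.0645] turn 0.2549 tilt 0.0 w 0.006 gf 0.0 F [-0.8  0.7 -0. ]
t57.1 [0.5187 0.005  0.063 ] turn 0.2549 tilt 0.0 w 0.005 gf 0.0 F [ 0.4 -0.3  0.1]
t57.3 [0.5187 0.005  0.0615] turn 0.2549 tilt 0.0 w 0.005 gf 0.4 F [0.3 1.  0.9]
```

```bash

for i in 1 2 3; do python3 -m crank '[[0,0,0,-0.005,0],[0,0,0,-0.005,0]]' >/dev/null; python3 st.py; done
```

```text
t57.6 [0.5188 0.0049 0.0613] turn 0.2549 tilt 0.001 w 0.004 gf 3.7 F [-3.7 -0.9  7.2]
t57.8 [0.5188 0.005  0.0613] turn 0.2549 tilt 0.001 w 0.003 gf 7.0 F [-5.5 -0.8 13.6]
t58.1 [0.5188 0.005  0.0611] turn 0.2549 tilt 0.002 w 0.004 gf 10.2 F [-7.6 -0.1 20.4]
```

The leaf stops firmly at 61 mm, i.e. fully shut. Retreating, then a numeric check.

```bash

python3 -m crank '[[0,0,0,0.1,0],[0,0,0,0.3,0],[0,0,0,0.6,0],[0,0,0,0.9,0],[0,0,0,1,0]]' >/dev/null
python3 -m crank '[[0,0,0,0.1,0],[0,0,0,0.1,0],[0,0,0,0.1,0]]' >/dev/null
python3 be.py
python3 - <<'E'
from h import *
c=get_calibration('wrist');b=cv2.imread('pics/we.png')
for k in blobs(b,(0,150,80),(9,255,255),40):
    m=cv2.moments(k);u,v=m['m10']/m['m00'],m['m01']/m['m00'];X=onz(c,u,v,.061)
    if abs(X[1])<.05 and X[0]<.6: print('red mark at z=.061:',X.round(4),cv2.boundingRect(k))
a=cv2.imread('pics/s8.png');cc,d=shot('scene','s12.png')
f=lambda i:cv2.absdiff(a,d)[i].mean()
print('bucket/bottle change',f(np.s_[80:170,288:380]).round(2),f(np.s_[138:178,238:256]).round(2))
E
```

```text
t59.1 [0.5183 0.0049 0.2774] turn 0.2549 tilt 0.001 w 0.006 gf 0.0 F [ 0.1  0.1 -0.4]
near end [0.4644 0.0596 0.045 ] mid [0.4986 0.0607 0.045 ] [296.         127.82352941]
near end [0.4662 0.0026 0.045 ] mid [0.481  0.0028 0.045 ] [253.5        127.22222222]
red mark at z=.061: [0.5049 0.0038 0.061 ] (237, 154, 34, 8)
bucket/bottle change 8.67 15.0
```

```bash
python3 - <<'E'
from h import *
d=cv2.imread('pics/s12.png')
print([cv2.boundingRect(k) for k in blobs(d,(0,190,90),(6,255,255),40) if 200<cv2.boundingRect(k)[0]<300])
r=cv2.imread('pics/s7.png');print('bucket vs s7',cv2.absdiff(r,d)[95:170,300:372].mean().round(2))
print(close_job())
E
```

```text
[(239, 149, 11, 23)]
bucket vs s7 4.07
the job is handed in; nothing more can be done
None
```

The job is handed in: the leaf is shut over both bars, which are home at the stop, both offcuts are in the bucket, and the bucket and oil bottle are upright. However, one fast descent tapped the block and read 287 N at the wrist (limit 120 N), so the run may be judged failed.

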